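Unload the tip-up nest and the scoop for the parts washer

ROBOT

A 7-joint arm with a two-finger parallel gripper is mounted at the origin on a cart in front of the work surface, level with it; the furniture and walls round the work are solid. World frame = base frame: x ahead of the robot, y to its left, z up, the work surface at z = 0. Lengths are in m, angles in rad, forces in N, time in s.
With the tool pointing down it reaches from about 0.4 to 0.875 m from the base axis. Payload 19.3 kg.
Tool frame: the origin (TCP) lies midway between the tips of the shut fingers; the grasp point (between the pads) lies 19 mm behind it; z points along the fingers, y is the line along which they close (so a half turn about z gives the same grasp; the last joint's range is limited). The gripper opens to 85 mm and grips with 20 to 120 N. Pads are 22 mm wide; open, the fingers measure 114 mm over their backs; the gripper's body (76 mm by 85 mm) begins 54 mm behind the grasp point. The pads swing forward as they close: fully open they stand 13 mm farther back than shut.
Start: joints at [1.112, 0.521, -0.036, 1.599, 0.021, 1.021, -0.113], TCP at [0.237, -0.578, 0.231] pointing down, gripper open.
Joint ranges: [-2.91, 2.91], [-0.3, 2.13], [-1.5, 1.42], [0.17, 2.43], [-1.26, 4.41], [0.16, 1.93], [-2.52, 2.52]. Speed limits (rad/s): [1.89, 1.89, 2.39, 2.39, 3.01, 3.01, 3.01].

INTERFACE

Orientations are given as [roll, pitch, yaw] about the fixed x, y, z axes, in that order (R = Rz(yaw) Ry(pitch) Rx(roll)).
In Python, from workcell import telemetry, grab_frame, calibration, bot, outline_of, landmark_of gives the robot as it stands. The module is installed in compiled form; this text tells all that it offers.
- The arm moves only by the shell command python3 -m inch 'ROWS' [FORCE]. ROWS is JSON, a list of rows, each a list of 7 numbers: the shift along the tool's x, y, z in m, then the turn, a rotation vector about the tool's x, y, z in rad, then the closure, from 0 (fully open) to 1 (shut). A call has 1 to 5 rows; each row shifts and turns the commanded pose from where the row before left it, along the tool's axes as they then stand; what a row does not reach is not made up. A row lasts 1/10 s, in which the tool goes at most 50 mm and 8.59 degrees, less where a joint would pass 70% of its speed; a pose out of reach is approached as far as the arm can. A call is refused whole if a number of a shift passes 0.05 or a number of a turn 0.15, either way. A call with a gripper value outside its range is refused whole. The fingers move at their own pace and stop on an object; FORCE is the grip in N (left out, the last holds). Time passes only in rows, so rows that do not move let the fingers close. It gives the time, the measured TCP pose, the force, the opening and the grip force at its end, in the units of the state.
- telemetry.observe(): the state, without advancing time (a new reading comes with each control period).
- grab_frame(name): name is "side" or "top"; returns the picture (480x640x3 uint8, red, green, blue); there is no depth.
- calibration(name): a dict with "fovy" (degrees; the focal length in pixels is half the picture's height over the tangent of half this angle, whatever the lens; pixels are square), "cx", "cy" (the principal point, pixels), "pose" (4x4, takes a point from camera to world coordinates). Camera axes: x right, y down, z forward; pixel columns grow to the right and rows downward; lengths in m; the calibration is good to about 2 mm. A picture is of the moment at which its call begins. calibration takes no time and is no camera call.
- bot.job_done(): hands the job in; it is judged then, once.
Trained networks look in the newest picture that a camera, given by its name, has taken for a name from the list of things; names that differ only in an ending like _2 or _b are one class to them, and where a whole thing is asked for, a point or a joint stands for the part that bears it (a point fixed in the world has none). Each returns a list of dicts, best first, with "score" (0 to 1); they miss things now and then, are a little off and sometimes report something else, mostly with a low value. They report only what shows in the picture. A call takes as long as a camera call. They do not tell look-alikes from the thing itself.
- outline_of(label, camera): "region" (480x640 bool, what is visible of it) and "rect" ([left, top, right, bottom] in pixels, round what is visible of it).
- landmark_of(label, camera): "xy" ([column, row] in pixels: a listed point, or the origin of a listed thing).
The state is a dict: "clock": time; "qpos": joint angles; "qd": joint speeds; "joint_efforts": joint torques, N m; "position": TCP position; "tool_rot": TCP orientation; "force": force on the tool from outside, world axes, zero at the start; "moment": the same for the moment, N m; "grip_width": finger opening in m; "finger_force": force on a finger pad.
Only numpy, scipy, OpenCV 4.12 (cv2) and the standard library are available. Lean on these libraries where they do the work, as an engineer would, in place of code of your own. Each camera call takes 0.05 s, during which the arm holds its last target. There are 200 camera calls.

TASK

Get the finished batch ready for the parts washer. Slide the nest's keeper bar back, take every plate out (they sit level with the ribs: press down the end over the ramp and a plate tips up and stands ready to grip), lay the plates flat in the galvanised tray beside the nest and push the keeper home again over the empty pockets. Tip all the bushings out of the scoop into the grey bin and put the empty scoop back down flat on the bench, leaving the bottles and the deburring tool alone.

Things in the scene. Friction and masses are not known exactly. Their poses are not given: they have to be found in the camera images.
- nest: black acetal unloading nest on a dark steel base plate (166 x 202 mm) screwed to the bench. Four pockets side by side along its y (centres y = -63, -21, +21, +63 mm), each 34 mm wide between 8 mm ribs; the tops of ribs and back wall are at z = 51 mm. Origin: centre of the underside, below the tipping edge, z up. From x = -58 mm (back wall) to x = 0 the pocket floors are a flat land at z = 47 mm.
- nest_edge (a point): middle of the nest's tipping edge, where the land ends (nest x = 0, z = 47 mm). From here a ramp falls toward the nest's +x at 50 degrees, 57 mm long measured along the slope, to a V seat. The ribs run on beside the ramp to nest x = 40 mm at full height, to x = 55 mm at 26 mm height; the +x end is open above the seat. Axes as the nest's.
- nest_seat (a point): middle of the V seat at the foot of the ramp (nest x = 37 mm, z = 3 mm). A plate pressed right down onto the ramp slides 11 mm by itself into this seat when let go, and stays: it leans at 50 degrees, its other end over the land at nest x = -25 to -28 mm, z = 80 to 82 mm, free to be gripped by its 30 mm wide sides above the ribs.
- keeper (a joint): the keeper, a steel bar 13 mm wide that lies across all pockets 1.5 mm above the plates so that they cannot tip, and slides level on two side rails: 0 = home (bar at nest x = -26 mm), 0.045 m = fully back (toward the nest's -x, clear of the plates; 0.040 or more frees them). It stays where it is left; it takes about 2 N to move.
- keeper_knob (a point): grip point of the keeper's black knob (diameter 20 mm, z = 60 to 90 mm) in the middle of the bar, 80 mm above the bench; axes as the nest's. The bar's top is at z = 60 mm.
- scoop_grip (a point): grip point on the scoop: middle of the handle's section, 30 mm behind the scoop's back wall
- scoop_lip (a point): middle of the scoop's open lip, at the underside
- scoop: sheet-steel scoop, 0.22 kg, loose: floor 112 x 86 x 2 mm, side walls 30 mm high in the back half and 16 mm in front, open lip. Origin: centre of the floor's underside; x points to the lip (x = +56 mm), z up. Black handle 18 mm wide, z = 12 to 32 mm, from x = -60 to -140 mm. It stands on the bench and holds 3 to 5 bushings, which slide out when it is tipped about 45 degrees.
- bin: grey plastic bin, open on top, 150 (x) x 130 (y) x 60 mm high, walls and floor 4 mm, loose. Origin: centre of its underside.
- tray: shallow galvanised parts tray, 140 (x) x 210 (y) mm, walls 30 mm high, sheet 2 mm, inside 136 x 206 mm, loose. Origin: centre of its underside.
- oil_bottle: small squeeze bottle with a pointed red cap, 46 mm diameter, 140 mm high, standing; to be left alone. Origin: centre of its foot.
- spray_bottle: spray bottle with a green trigger head, 51 x 89 x 157 mm, standing; to be left alone. Origin: centre of its foot.
- deburrer: deburring tool with a blue handle, 154 mm long, lying on the bench; to be left alone. Origin: centre of its underside.
- plate_1: flat steel plate, 100 (x) x 30 (y) x 4 mm (z), about 0.09 kg; may be absent. Origin: centre of its underside. At the start it lies in the pocket at nest y = -63 mm, x along the nest's x, top level with the ribs, its +x end 45 mm out over the ramp, its middle 4 to 5 mm behind the tipping edge. About a newton down on the +x end tips it.
- plate_2: flat steel plate, 100 (x) x 30 (y) x 4 mm (z), about 0.09 kg; may be absent. Origin: centre of its underside. At the start it lies in the pocket at nest y = -21 mm, x along the nest's x, top level with the ribs, its +x end 45 mm out over the ramp, its middle 4 to 5 mm behind the tipping edge. About a newton down on the +x end tips it.
- plate_3: flat steel plate, 100 (x) x 30 (y) x 4 mm (z), about 0.09 kg; may be absent. Origin: centre of its underside. At the start it lies in the pocket at nest y = 21 mm, x along the nest's x, top level with the ribs, its +x end 45 mm out over the ramp, its middle 4 to 5 mm behind the tipping edge. About a newton down on the +x end tips it.
- plate_4: flat steel plate, 100 (x) x 30 (y) x 4 mm (z), about 0.09 kg; may be absent. Origin: centre of its underside. At the start it lies in the pocket at nest y = 63 mm, x along the nest's x, top level with the ribs, its +x end 45 mm out over the ramp, its middle 4 to 5 mm behind the tipping edge. About a newton down on the +x end tips it.
- bushing_1: turned steel bushing, 28 mm diameter x 20 mm, about 0.03 kg, standing in the scoop at the start; may be absent. Origin: centre of its underside.
- bushing_2: turned steel bushing, 28 mm diameter x 20 mm, about 0.03 kg, standing in the scoop at the start; may be absent. Origin: centre of its underside.
- bushing_3: turned steel bushing, 28 mm diameter x 20 mm, about 0.03 kg, standing in the scoop at the start; may be absent. Origin: centre of its underside.
- bushing_4: turned steel bushing, 28 mm diameter x 20 mm, about 0.03 kg, standing in the scoop at the start; may be absent. Origin: centre of its underside.
- bushing_5: turned steel bushing, 28 mm diameter x 20 mm, about 0.03 kg, standing in the scoop at the start; may be absent. Origin: centre of its underside.
There are look-alikes about, which are no part of the job. Leave any brown look-alike of the plate_3 alone.

How it is judged:
On the way:
1. the scoop is tipped up over the bin (angle between scoop's own z axis and vertical above 0.5 rad and height (world z) of scoop above 0.06 m and horizontal distance between scoop_lip and bin below 0.11 m), for 0.1 s.
At the end, for the whole second after the job is handed in: every plate lies flat (within about 11 degrees) inside the tray; every bushing is inside the bin, below its rim; the scoop stands level on the bench; tray and bin stand level on the bench; the keeper bar is pushed home over the nest (within 8 mm) (x of plate_1 in the frame of tray between -0.068 and 0.068 m and y of plate_1 in the frame of tray between -0.103 and 0.103 m and z of plate_1 in the frame of tray between -0.005 and 0.022 m and angle between the z axis of each of plate_1, plate_2, plate_3, plate_4 and the z axis of tray, either way round below 0.2 rad and x of plate_2 in the frame of tray between -0.068 and 0.068 m and y of plate_2 in the frame of tray between -0.103 and 0.103 m and z of plate_2 in the frame of tray between -0.005 and 0.022 m and x of plate_3 in the frame of tray between -0.068 and 0.068 m and y of plate_3 in the frame of tray between -0.103 and 0.103 m and z of plate_3 in the frame of tray between -0.005 and 0.022 m and x of plate_4 in the frame of tray between -0.068 and 0.068 m and y of plate_4 in the frame of tray between -0.103 and 0.103 m and z of plate_4 in the frame of tray between -0.005 and 0.022 m and x of bushing_1 in the frame of bin between -0.072 and 0.072 m and y of bushing_1 in the frame of bin between -0.062 and 0.062 m and z of bushing_1 in the frame of bin between -0.005 and 0.056 m and x of bushing_2 in the frame of bin between -0.072 and 0.072 m and y of bushing_2 in the frame of bin between -0.062 and 0.062 m and z of bushing_2 in the frame of bin between -0.005 and 0.056 m and x of bushing_3 in the frame of bin between -0.072 and 0.072 m and y of bushing_3 in the frame of bin between -0.062 and 0.062 m and z of bushing_3 in the frame of bin between -0.005 and 0.056 m and x of bushing_4 in the frame of bin between -0.072 and 0.072 m and y of bushing_4 in the frame of bin between -0.062 and 0.062 m and z of bushing_4 in the frame of bin between -0.005 and 0.056 m and x of bushing_5 in the frame of bin between -0.072 and 0.072 m and y of bushing_5 in the frame of bin between -0.062 and 0.062 m and z of bushing_5 in the frame of bin between -0.005 and 0.056 m and angle between each of scoop, tray, bin's own z axis and vertical below 0.06 rad and height (world z) of scoop between -0.005 and 0.006 m and value of joint keeper below 0.008 m and height (world z) of each of tray, bin below 0.006 m); the robot touches nothing.
It fails at once if the oil bottle is moved more than 3 cm (distance of oil_bottle from where it was at the start of the episode above 0.03 m).
It fails at once if the spray bottle is moved more than 3 cm (distance of spray_bottle from where it was at the start of the episode above 0.03 m).
It fails at once if the deburring tool is moved more than 3 cm (distance of deburrer from where it was at the start of the episode above 0.03 m).
Of plate_1, plate_2, plate_3, plate_4 only 3 to 4 are there at a start; the rules pass over those that are not, and their reading is None.
Of bushing_1, bushing_2, bushing_3, bushing_4, bushing_5 only 3 to 5 are there at a start; the rules pass over those that are not, and their reading is None.
At some moment in a run one of scoop, bin, tray may be knocked a few centimetres aside while the robot is not near it.
Once in a run the grip may slacken for a moment while it holds something.
It also fails if it takes over 208 s, if anything falls off the work surface, if the arm or the gripper's body presses on something with over 40 N, if the wrist force passes 120 N, or if a joint passes its speed limit or range.

## Working session

There is one attempt and no reset: what is moved stays moved. The work goes in short steps, Python scripts to look and compute and a shell command to move; the robot and the scene stay as the last step left them, time stands still between calls to the robot, and variables do not carry over. Pictures are saved under pics/ and viewed, at most 14 in all, crops included, and the job is handed in when it is done.

```bash
mkdir -p pics; ls
python3 - <<'E'
from workcell import telemetry, grab_frame, calibration
import cv2
for n in("side","top"):
    cv2.imwrite(f"pics/{n}0.png",grab_frame(n)[:,:,::-1]); c=calibration(n); print(n,c)
print(telemetry.observe())
E
```

```text
pics
side {'fovy': 48.41358046127926, 'cx': 327.5275095167021, 'cy': 231.51527529597416, 'pose': array([[ 0.98464422, -0.08016476,  0.15507858,  0.41929677],
       [-0.17447824, -0.48118181,  0.85908172, -1.15571543],
       [ 0.00575291, -0.87294769, -0.4877799 ,  0.66953531],
       [ 0.        ,  0.        ,  0.        ,  1.        ]])}
top {'fovy': 51.31522379102057, 'cx': 322.63903296076626, 'cy': 233.93392870833793, 'pose': array([[-0.00876944, -0.99433357,  0.10594266,  0.47528725],
       [-0.99972038,  0.01104469,  0.02090861, -0.14514408],
       [-0.02196024, -0.10572968, -0.99415239,  1.29253627],
       [ 0.        ,  0.        ,  0.        ,  1.        ]])}
{'clock': 0.1, 'qpos': array([ 1.11180153,  0.52196884, -0.03630834,  1.59995276,  0.02118893,
        1.02109413, -0.11278003]), 'qd': array([ 0.00133527, -0.00213415, -0.0008123 , -0.00125581,  0.00046698,
       -0.00069737, -0.00198325]), 'joint_efforts': array([ 3.10231131e-03, -9.28484488e+01,  1.98387444e+00, -3.70536304e+01,
        1.81995548e-02,  5.29272045e-03,  2.88581852e-06]), 'position': array([ 0.23676636, -0.57808824,  0.23077387]), 'tool_rot': array([-3.14055667e+00,  7.26524611e-05,  3.88781521e-01]), 'force': array([ 0.2835912 , -0.05354557,  0.32481444]), 'moment': array([ 0.01535153, -0.06844275,  0.01301886]), 'finger_force': 0.0, 'grip_width': 0.08540213332553118}
```

View pics/side0.png

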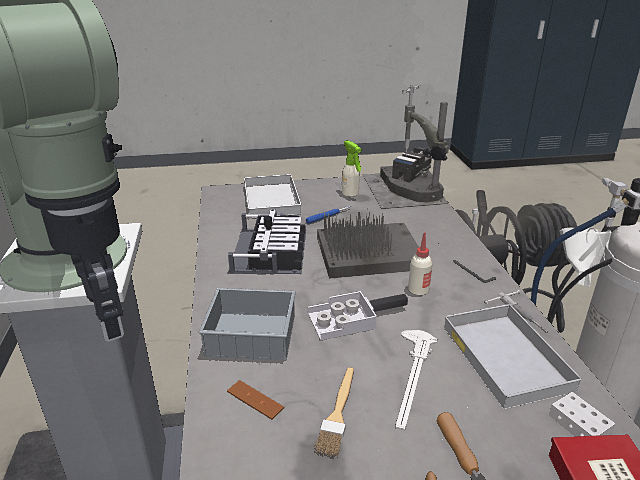

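View pics/top0.png

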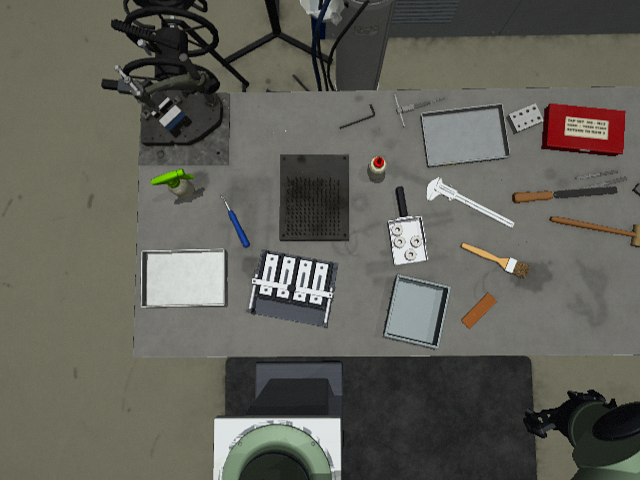

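```bash
cat > h.py <<'E'
import numpy as np, cv2
from workcell import telemetry, grab_frame, calibration, outline_of, landmark_of
from scipy.spatial.transform import Rotation as Ro
def ray(n,uv):
    c=calibration(n); f=240/np.tan(np.radians(c['fovy']/2)); P=c['pose']
    d=P[:3,:3]@np.array([(uv[0]-c['cx'])/f,(uv[1]-c['cy'])/f,1]); return P[:3,3],d
def onz(n,uv,z):
    o,d=ray(n,uv); return o+d*(z-o[2])/d[2]
def proj(n,p):
    c=calibration(n); f=240/np.tan(np.radians(c['fovy']/2)); P=c['pose']
    q=P[:3,:3].T@(np.asarray(p)-P[:3,3]); return np.array([c['cx']+f*q[0]/q[2],c['cy']+f*q[1]/q[2]])
def tri(a,b):
    (o,d),(p,e)=ray('side',a),ray('top',b); d=d/np.linalg.norm(d);e=e/np.linalg.norm(e)
    s=np.linalg.lstsq(np.c_[d,-e],p-o,rcond=None)[0]; x,y=o+s[0]*d,p+s[1]*e
    return (x+y)/2,np.linalg.norm(x-y)
def snap(n,name,box=None,k=1):
    im=grab_frame(n)
    if name:
        o=im if box is None else im[box[1]:box[3],box[0]:box[2]]
        cv2.imwrite(f'pics/{name}.png',cv2.resize(o,None,fx=k,fy=k,interpolation=cv2.INTER_CUBIC)[:,:,::-1])
    return im
E
python3 - <<'E'
from h import *
snap('side',None);snap('top',None)
Z=dict(nest=0,nest_edge=.047,nest_seat=.003,keeper_knob=.08,scoop_grip=.022,scoop_lip=0,scoop=0,bin=0,tray=0,oil_bottle=0,spray_bottle=0,deburrer=0,plate_1=.047,bushing_1=.002)
for k,z in Z.items():
    for n in('top','side'):
        print(k,n,[(round(r['score'],2),r['xy'].round() if hasattr(r['xy'],'round') else r['xy'],onz(n,r['xy'],z)[:2].round(3)) for r in landmark_of(k,n)[:5 if k[-1]=='1' else 2]])
E
```

```text
nest top [(0.65, [395.9, 230.1], array([ 0.621, -0.308])), (0.55, [297.2, 275.6], array([ 0.506, -0.051]))]
nest side [(0.79, [281.7, 249.9], array([ 0.507, -0.048])), (0.25, [276.6, 246.0], array([ 0.496, -0.028]))]
nest_edge top [(0.96, [292.7, 275.4], array([ 0.505, -0.044]))]
nest_edge side [(0.76, [279.3, 233.5], array([ 0.503, -0.05 ]))]
nest_seat top [(0.62, [298.9, 262.9], array([ 0.538, -0.056])), (0.29, [268.7, 272.9], array([0.513, 0.022]))]
nest_seat side [(0.72, [294.7, 249.3], array([ 0.538, -0.055])), (0.41, [280.2, 236.6], array([0.509, 0.012]))]
keeper_knob top [(0.75, [292.6, 286.1], array([ 0.478, -0.046])), (0.29, [414.8, 306.7], array([ 0.427, -0.339]))]
keeper_knob side [(0.84, [265.8, 219.6], array([ 0.473, -0.037]))]
scoop_grip top [(0.71, [400.5, 209.8], array([ 0.671, -0.319]))]
scoop_grip side [(0.58, [381.0, 303.3], array([ 0.679, -0.324]))]
scoop_lip top [(0.85, [408.5, 262.7], array([ 0.536, -0.339])), (0.19, [188.1, 184.7], array([0.748, 0.237]))]
scoop_lip side [(0.57, [315.9, 326.6], array([ 0.544, -0.347]))]
scoop top [(0.64, [408.4, 238.2], array([ 
[... 1127 characters left out ...]
, 395.0], array([ 0.42 , -0.551])), (0.86, [274.9, 245.7], array([ 0.487, -0.105])), (0.72, [279.1, 234.8], array([ 0.502, -0.056])), (0.63, [276.2, 226.7], array([ 0.499, -0.015])), (0.52, [280.8, 225.5], array([ 0.51 , -0.011]))]
bushing_1 top [(0.66, [398.0, 244.5], array([ 0.583, -0.313])), (0.61, [396.5, 228.3], array([ 0.625, -0.31 ])), (0.58, [407.3, 255.2], array([ 0.555, -0.336])), (0.43, [417.1, 240.6], array([ 0.593, -0.362]))]
bushing_1 side [(0.74, [337.1, 313.4], array([ 0.592, -0.316])), (0.67, [327.0, 323.3], array([ 0.566, -0.343])), (0.62, [354.1, 307.9], array([ 0.629, -0.304])), (0.61, [339.8, 325.1], array([ 0.59 , -0.353])), (0.6, [331.7, 218.7], array([0.655, 0.087]))]
```

The side and top views show the nest at about (293,285) in top, with white plates and the keeper at home. The scoop holds 4 bushings at (407,240), the bin is at (416,310) and the tray at (184,278). The brown look-alike is at (478,310). Next I measure the nest, scoop and tray poses more closely.

Run:
```python
from h import *
snap('top','nest',(240,235,350,335),6)
snap('side',None)
for k,z in dict(nest=.0,tray=.03,bin=.06,scoop=.02).items():
    for n in('top',):
        for r in outline_of(k,n)[:2]:
            m=r['region'].astype(np.uint8); cs,_=cv2.findContours(m,0,2); c=max(cs,key=cv2.contourArea)
            b=cv2.boxPoints(cv2.minAreaRect(c)); w=np.array([onz(n,p,z)[:2] for p in b]); print(k,n,round(r['score'],2),w.round(3).tolist(),'ctr',w.mean(0).round(3))
print(tri((265.8,219.6),(292.6,286.1)),tri((279.3,233.5),(292.7,275.4)),tri((381,303.3),(400.5,209.8)),tri((315.9,326.6),(408.5,262.7)))
```

```text
nest top 0.6 [[0.414, 0.081], [0.579, 0.051], [0.538, -0.157], [0.375, -0.125]] ctr [ 0.477 -0.038]
tray top 0.77 [[0.576, 0.352], [0.581, 0.129], [0.435, 0.123], [0.43, 0.343]] ctr [0.505 0.237]
bin top 0.72 [[0.358, -0.26], [0.509, -0.297], [0.477, -0.434], [0.327, -0.395]] ctr [ 0.418 -0.346]
scoop top 0.94 [[0.727, -0.272], [0.74, -0.363], [0.544, -0.385], [0.531, -0.296]] ctr [ 0.635 -0.329]
scoop top 0.22 [[0.752, 0.333], [0.816, 0.304], [0.764, 0.199], [0.7, 0.229]] ctr [0.758 0.266]
(array([ 0.47570546, -0.04615386,  0.0848034 ]), np.float64(0.005551073109004658)) (array([ 0.5041739 , -0.0431294 ,  0.04311253]), np.float64(0.001968091161546475)) (array([ 0.67583351, -0.31984136,  0.01886884]), np.float64(0.0094328590337326)) (array([ 0.54041879, -0.33989712, -0.00574688]), np.float64(0.008263134136593742))
```

View pics/nest.png

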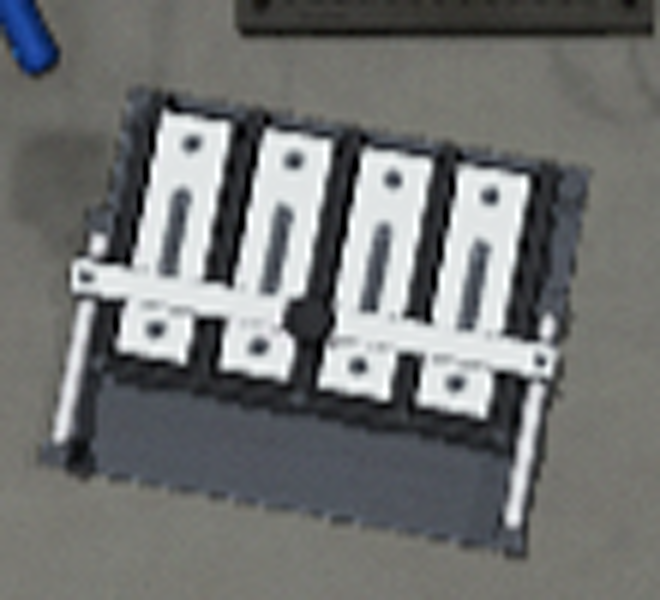

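Run:
```python
from h import *
from scipy.optimize import least_squares
L=[(45.5,63,51,196,117),(-54.5,63,51,153,358),(45.5,21,51,296,132),(-54.5,21,51,256,376),(45.5,-21,51,396,153),(-54.5,-21,51,354,397),(45.5,-63,51,494,172),(-54.5,-63,51,453,413),(-26,0,90,308,318)]
def f(q):
    c,s=np.cos(q[2]),np.sin(q[2]); r=[]
    for x,y,z,u,v in L:
        p=[q[0]+(c*x-s*y)/1e3,q[1]+(s*x+c*y)/1e3,z/1e3]
        r+=list(proj('top',p)-[240+(u-2.5)/6,235+(v-2.5)/6])
    return r
s=least_squares(f,[.5,-.045,-.2]); print(s.x.round(4),np.abs(s.fun).max(),np.array(s.fun).round(2))
q=s.x;c,sn=np.cos(q[2]),np.sin(q[2])
for n,x,y,z in[('knob',-26,0,80),('edge',0,0,47),('seat',37,0,3)]:
    p=[q[0]+(c*x-sn*y)/1e3,q[1]+(sn*x+c*y)/1e3,z/1e3];print(n,np.round(p,4),proj('side',p).round(1),proj('top',p).round(1))
print(telemetry.observe()['clock'])
```

```text
[ 0.5013 -0.0471 -0.1821] 0.7758846652393458 [ 0.21  0.4   0.01  0.    0.09  0.78 -0.5  -0.04  0.    0.16 -0.12 -0.57
  0.3  -0.11  0.13 -0.27 -0.1  -0.32]
knob [ 0.4757 -0.0424  0.08  ] [267.  220.6] [291.2 287.3]
edge [ 0.5013 -0.0471  0.047 ] [278.6 233. ] [294.2 276.9]
seat [ 0.5377 -0.0538  0.003 ] [294.6 249. ] [298.  263.1]
1.9
```

```bash
cat >> h.py <<'E'
def Rt(): return Ro.from_euler('xyz',telemetry.observe()['tool_rot'])
def need(pos,rpy=None):
    """turn first, then shift in the turned tool axes; (and shift in present axes)"""
    s=telemetry.observe(); R=Rt(); T=R if rpy is None else Ro.from_euler('xyz',rpy); d=np.array(pos)-s['position']
    print('t',round(s['clock'],1),'turn',(R.inv()*T).as_rotvec().round(3),'then shift',T.inv().apply(d).round(4),'| shift now',R.inv().apply(d).round(4),'n',int(np.ceil(np.linalg.norm(d)/.045)))
NP=np.array([.5013,-.0471,-.1821])
def nest(x,y,z):
    c,s=np.cos(NP[2]),np.sin(NP[2]); return np.array([NP[0]+(c*x-s*y)/1e3,NP[1]+(s*x+c*y)/1e3,z/1e3])
E
python3 -m inch '[[0,0,0,0,0,0.134,0],[0,0,0,0,0,0.134,0]]' ; python3 -c "
from h import *
need([.674,-.321,.12],[3.1416,0,.122])
need([.674,-.321,.20],[3.1416,0,.122])"
```

```text
clock: 2.1
position: [0.2368, -0.5784, 0.2313]
tool_rot: [3.142, -0.0, 0.115]
force: [0.0, -0.6, -0.3]
grip_width: 0.0851
finger_force: 0.0
t 2.1 turn [ 0.    -0.    -0.007] then shift [ 0.4653 -0.2023  0.1113] | shift now [ 0.4639 -0.2054  0.1114] n 12
t 2.1 turn [ 0.    -0.    -0.007] then shift [ 0.4653 -0.2023  0.0313] | shift now [ 0.464  -0.2054  0.0314] n 12
```

```bash
python3 -m inch '[[0.0385,-0.017,0.003,0,0,0,0],[0.0385,-0.017,0.003,0,0,0,0],[0.0385,-0.017,0.003,0,0,0,0],[0.0385,-0.017,0.003,0,0,0,0],[0.0385,-0.017,0.003,0,0,0,0]]' >/dev/null; python3 -m inch '[[0.0385,-0.017,0.003,0,0,0,0],[0.0385,-0.017,0.003,0,0,0,0],[0.0385,-0.017,0.003,0,0,0,0],[0.0385,-0.017,0.003,0,0,0,0],[0.0385,-0.017,0.003,0,0,0,0]]'; python3 -m inch '[[0.0385,-0.017,0.003,0,0,0,0],[0.0385,-0.017,0.003,0,0,0,0],[0,0,0,0,0,0,0],[0,0,0,0,0,0,0]]'
python3 - <<'E'
from h import *
need([.674,-.321,.10],[3.1416,0,.122])
snap('side','s1',(270,200,450,360),4); snap('top',None)
for n in('top','side'):
  for k,z in(('scoop_grip',.022),('scoop',0),('scoop_lip',0)):
    print(n,k,[(r['score'],onz(n,r['xy'],z)[:2].round(3)) for r in landmark_of(k,n)[:1]])
E
```

```text
clock: 3.1
position: [0.6, -0.3621, 0.2012]
tool_rot: [3.142, -0.0, 0.121]
force: [0.1, -0.4, -0.2]
grip_width: 0.0855
finger_force: 0.0
clock: 3.5
position: [0.6715, -0.3192, 0.1946]
tool_rot: [-3.141, 0.001, 0.122]
force: [-0.3, 0.0, -0.3]
grip_width: 0.0857
finger_force: 0.0
t 3.5 turn [-0.     0.001  0.   ] then shift [0.0023 0.0021 0.0946] | shift now [0.0024 0.0021 0.0946] n 3
top scoop_grip []
top scoop [(0.7, array([ 0.776, -0.256]))]
top scoop_lip []
side scoop_grip [(0.58, array([ 0.68 , -0.328]))]
side scoop [(0.66, array([ 0.591, -0.339]))]
side scoop_lip [(0.63, array([ 0.497, -0.044]))]
```

View pics/s1.png

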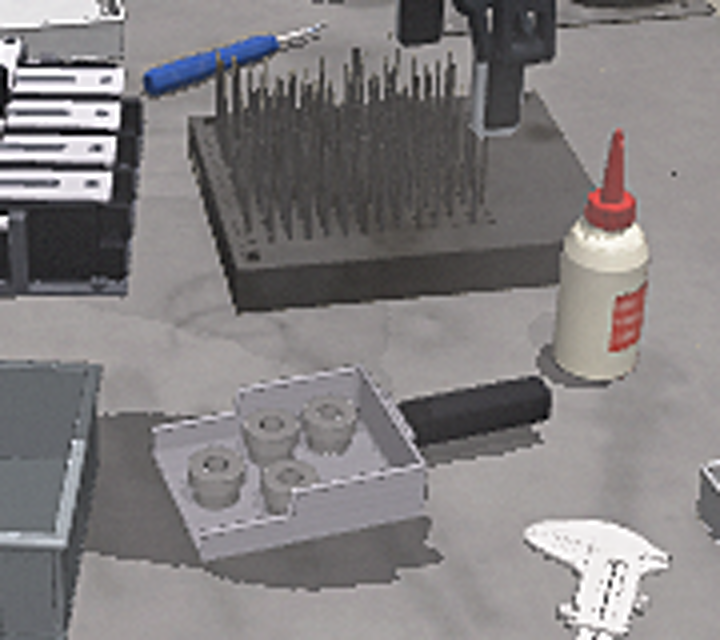

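Run:
```python
from h import *
im=cv2.imread('pics/top0.png'); g=im.max(2)[180:222,388:416].astype(int)
m=np.zeros(im.shape[:2],np.uint8); m[180:222,388:416]=(g<50)
ys,xs=np.nonzero(m); print(xs.min(),xs.max(),ys.min(),ys.max(),len(xs))
b=cv2.minAreaRect(np.c_[xs,ys].astype(np.float32)); bp=cv2.boxPoints(b); print([onz('top',p,.03)[:2].round(3).tolist() for p in bp], onz('top',b[0],.03).round(4))
im=cv2.imread('pics/side0.png'); g=im.max(2)[290:315,365:412].astype(int)
ys,xs=np.nonzero(g<50); b=cv2.minAreaRect(np.c_[xs+365,ys+290].astype(np.float32)); print(len(xs),[onz('side',p,.022)[:2].round(3).tolist() for p in cv2.boxPoints(b)], onz('side',b[0],.022).round(4))
```

```text
396 407 187 216 220
[[0.728, -0.304], [0.731, -0.324], [0.655, -0.335], [0.652, -0.314]] [ 0.691  -0.3192  0.03  ]
84 [[0.66, -0.323], [0.736, -0.298], [0.732, -0.333], [0.659, -0.356]] [ 0.6964 -0.328   0.022 ]
```

```bash
python3 -m inch '[[0.008,0.003,0.038,0,0,-0.01,0],[0,0,0.04,0,0,0,0],[0,0,0.04,0,0,0,0],[0,0,0.035,0,0,0,0],[0,0,0.02,0,0,0,0]]' >/dev/null; python3 -m inch '[[0,0,0.01,0,0,0,0],[0,0,0.005,0,0,0,0],[0,0,0,0,0,0,0],[0,0,0,0,0,0,1],[0,0,0,0,0,0,1]]' 80; python3 -m inch '[[0,0,0,0,0,0,1],[0,0,0,0,0,0,1],[0,0,0,0,0,0,1],[0,0,0,0,0,0,1],[0,0,0,0,0,0,1]]'
```

```text
clock: 4.9
position: [0.6799, -0.3225, 0.0087]
tool_rot: [3.141, -0.002, 0.131]
force: [0.4, 0.2, -0.1]
grip_width: 0.059
finger_force: 0.0
clock: 5.4
position: [0.6794, -0.3224, 0.0078]
tool_rot: [3.141, -0.0, 0.131]
force: [-1.2, -0.0, 6.0]
grip_width: 0.0167
finger_force: 77.8
```

```bash
python3 -m inch '[[0,0,-0.01,0,0,0,1],[0,0,-0.02,0,0,0,1],[0,0,-0.02,0,0,0,1],[0,0,-0.02,0,0,0,1],[0,0,-0.015,0,0,0,1]]' ; python3 -m inch '[[-0.01,-0.001,0,0,0,0,1],[-0.02,-0.002,0,0,0,0,1],[-0.03,-0.002,0,0,0,0,1],[-0.025,-0.002,0,0,0,0,1],[-0.013,-0.001,0,0,0,0,1]]'
python3 - <<'E'
from h import *
snap('side',None); snap('top','t2',(360,180,480,360),4)
for n,k,z in(('side','bin',0),('top','bin',0),('side','scoop_lip',.08)):
    print(n,k,[(r['score'],onz(n,r['xy'],z)[:2].round(3)) for r in landmark_of(k,n)[:1]])
E
```

```text
clock: 5.9
position: [0.68, -0.3226, 0.0956]
tool_rot: [3.14, -0.002, 0.131]
force: [-0.0, -0.4, -2.8]
grip_width: 0.0164
finger_force: 78.2
clock: 6.4
position: [0.5791, -0.3278, 0.0936]
tool_rot: [3.141, 0.0, 0.13]
force: [1.2, -1.0, -2.8]
grip_width: 0.0168
finger_force: 78.1
side bin [(0.88, array([ 0.42 , -0.346]))]
top bin []
side scoop_lip [(0.95, array([ 0.444, -0.336]))]
```

View pics/t2.png

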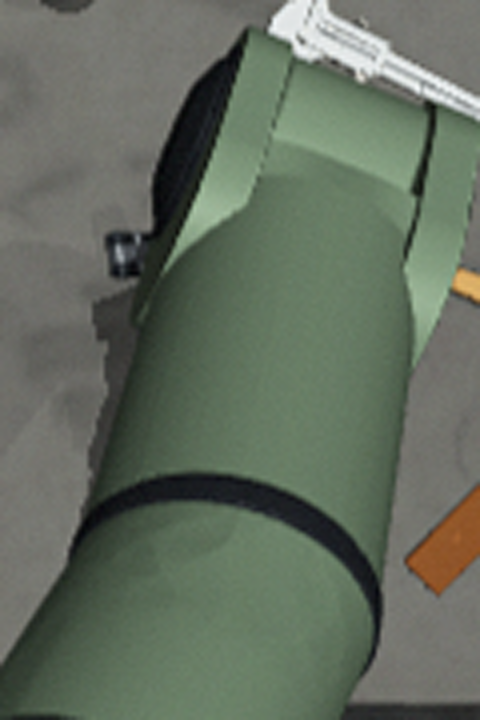

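The arm hides the bin in the top view. The side detections put the lip at (0.44,-0.34) and the bin at (0.42,-0.346), so I can tip now.

```bash
python3 -m inch '[[-0.0025,0,-0.02,0,0.14,0,1],[-0.0025,0,-0.02,0,0.14,0,1],[-0.0025,0,-0.02,0,0.14,0,1],[-0.0025,0,-0.02,0,0.14,0,1],[0,0,0,0,0,0,1]]' 100; python3 -m inch '[[-0.0025,0,-0.02,0,0.1,0,1],[-0.0025,0,-0.014,0,0.1,0,1],[-0.0025,0,-0.014,0,0.1,0,1],[-0.0025,0,-0.014,0,0.1,0,1],[0,0,0,0,0,0,1]]';python3 -m inch '[[0,0,0,0,0,0,1],[0,0,0,0,0,0,1],[0,0,0,0,0,0,1],[0,0,0,0,0,0,1],[0,0,0,0,0,0,1]]'
python3 - <<'E'
from h import *
print(telemetry.observe()['qpos'].round(2))
snap('side','s3',(170,180,390,380),3.5)
E
```

```text
clock: 7.15
position: [0.5587, -0.3319, 0.1555]
tool_rot: [-3.132, -0.481, 0.123]
force: [-1.4, -2.2, -2.9]
grip_width: 0.0159
finger_force: 99.9
clock: 7.65
position: [0.5365, -0.3292, 0.1804]
tool_rot: [-3.11, -0.725, 0.121]
force: [-0.6, 0.0, -3.0]
grip_width: 0.0163
finger_force: 100.1
clock: 8.15
position: [0.5373, -0.3279, 0.1808]
tool_rot: [-3.112, -0.724, 0.125]
force: [-0.3, 0.1, -2.9]
grip_width: 0.0162
finger_force: 100.1
[ 1.34  0.64 -0.83  2.04 -0.56  0.18 -0.17]
```

View pics/s3.png

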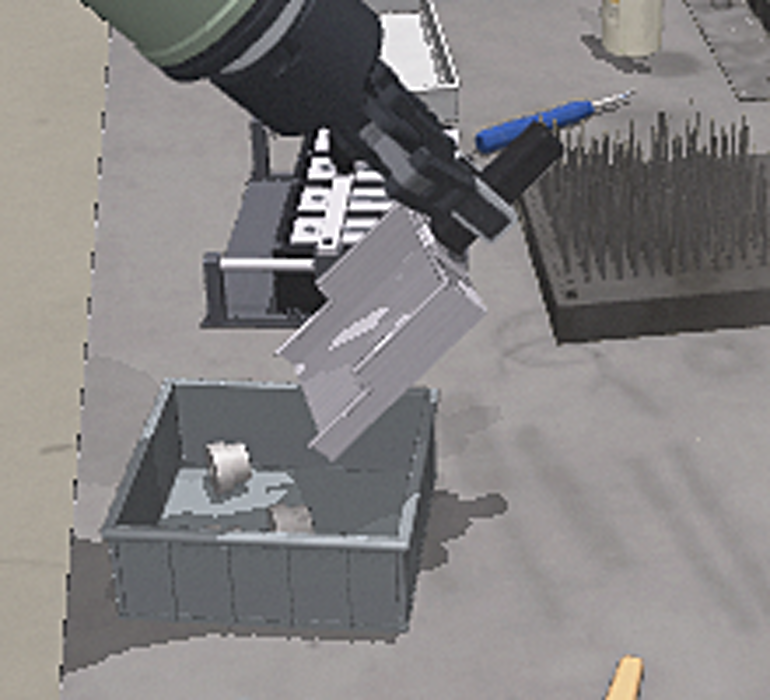

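Run:
```python
from h import *
snap('side','s4',(215,225,315,345),6); 
for n in('side',):
    print([(round(r['score'],2),r['xy']) for r in landmark_of('bushing_1',n)])
im=snap('top',None);print([(round(r['score'],2),r['xy']) for r in landmark_of('bushing_1','top')])
```

```text
[(0.56, [259.5, 327.4])]
[(0.52, [418.5, 305.8]), (0.44, [392.0, 318.5])]
```

View pics/s4.png

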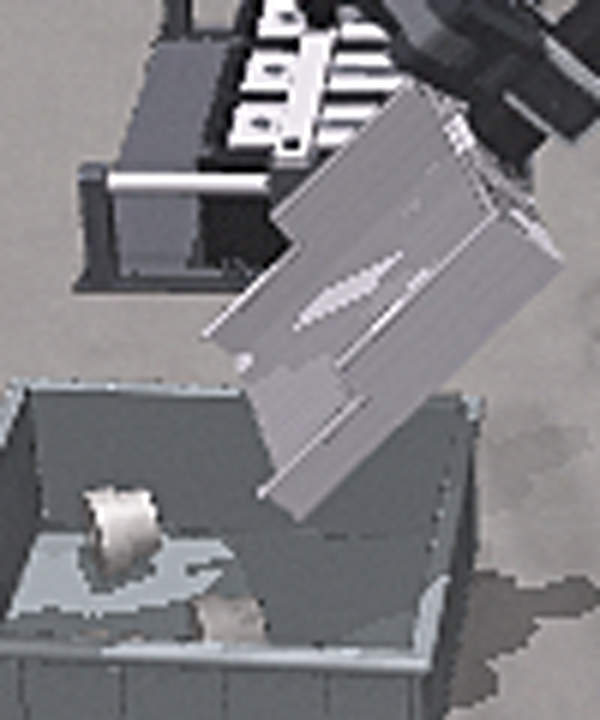

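```bash
python3 -m inch '[[0,0,0.01,0,-0.145,0,1],[0,0,0.02,0,-0.145,0,1],[0,0,0.02,0,-0.145,0,1],[0,0,0.02,0,-0.145,0,1],[0,0,0.018,0,-0.145,0,1]]' >/dev/null;  python3 -m inch '[[0.015,0.001,0,0,0,0,1],[0.03,0.002,0,0,0,0,1],[0.03,0.002,0,0,0,0,1],[0.02,0.002,0,0,0,0,1],[0,0,0,0,0,0,1]]'
python3 - <<'E'
from h import *
need([.6794,-.3224,.0085],[3.1416,0,.131])
snap('side',None);snap('top',None)
for n in('side','top'):
    print([(round(r['score'],2),r['xy'],onz(n,r['xy'],.01)[:2].round(3)) for r in landmark_of('bushing_1',n)])
E
```

```text
clock: 9.4
position: [0.6539, -0.311, 0.1595]
tool_rot: [-3.087, -0.346, 0.141]
force: [0.5, -0.2, -2.6]
grip_width: 0.0155
finger_force: 100.1
t 9.4 turn [-0.056 -0.346  0.02 ] then shift [0.0237 0.0147 0.151 ] | shift now [-0.0291  0.0231  0.1491] n 4
[(0.6, [259.3, 325.1], array([ 0.435, -0.336])), (0.56, [241.0, 312.8], array([ 0.402, -0.292])), (0.28, [330.5, 265.5], array([ 0.608, -0.151]))]
[(0.47, [391.8, 320.3], array([ 0.39 , -0.291]))]
```

```bash
python3 -m inch '[[0,0,0,-0.018,-0.115,0.006,1],[0,0,0,-0.018,-0.115,0.006,1],[0,0,0,-0.018,-0.115,0.006,1],[0,0,0,0,0,0,1]]' >/dev/null
python3 - <<'E'
from h import *
print(Rt().as_euler('xyz'))
need([.6794,-.3224,.0085],[3.1416,0,.131])
snap('top','t5',(360,180,500,360),4)
print([(round(r['score'],2),r['xy'],onz('top',r['xy'],.01)[:2].round(3)) for r in landmark_of('bushing_1','top')])
E
```

```text
[-3.13946746  0.00482733  0.1340805 ]
t 10.0 turn [-0.002  0.005  0.003] then shift [0.0245 0.016  0.1496] | shift now [0.0252 0.0164 0.1494] n 4
[(0.64, [423.5, 316.7], array([ 0.399, -0.371])), (0.47, [438.9, 313.4], array([ 0.407, -0.41 ]))]
```

View pics/t5.png

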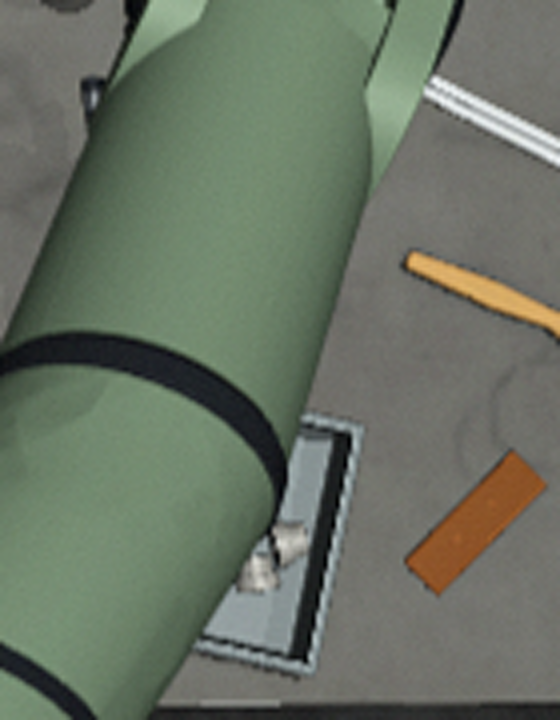

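Two bushings show at about (423,317) and (433,314). With the two seen from the side, all four are in the bin. Next I set the scoop down.

```bash
python3 -m inch '[[0.008,0.005,0.03,0,0.005,0,1],[0.009,0.006,0.04,0,0,0,1],[0.008,0.005,0.04,0,0,0,1],[0,0,0.025,0,0,0,1],[0,0,0.006,0,0,0,1]]' ; python3 -m inch '[[0,0,0.004,0,0,0,1],[0,0,0.003,0,0,0,1],[0,0,0.001,0,0,0,1],[0,0,0,0,0,0,1]]'; python3 -c "
from h import *
need([.6794,-.3224,.0085],[3.1416,0,.131])
snap('side','s6',(270,220,450,360),4)"
```

```text
clock: 10.6
position: [0.6755, -0.3252, 0.0143]
tool_rot: [-3.137, -0.0, 0.128]
force: [-1.0, -0.1, -2.6]
grip_width: 0.0161
finger_force: 99.9
clock: 11.0
position: [0.6788, -0.3249, 0.0109]
tool_rot: [-3.14, -0.005, 0.13]
force: [0.5, 0.8, -2.2]
grip_width: 0.0161
finger_force: 99.9
t 11.0 turn [-0.001 -0.005 -0.001] then shift [ 0.0009 -0.0024  0.0024] | shift now [ 0.0009 -0.0024  0.0024] n 1
```

View pics/s6.png

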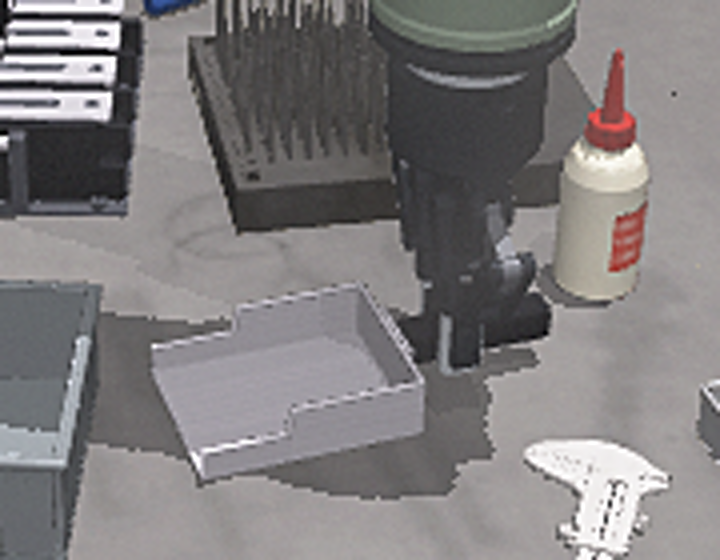

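The scoop is empty and almost on the bench. I'll lower it the last bit, release and retract.

```bash
python3 -m inch '[[0,0,0.003,0,0,0,1],[0,0,0,0,0,0,1],[0,0,0,0,0,0,0.3],[0,0,0,0,0,0,0.3],[0,0,0,0,0,0,0.3]]' 80; python3 -m inch '[[0,0,-0.03,0,0,0,0.3],[0,0,-0.045,0,0,0,0.3],[0,0,-0.045,0,0,0,0.3],[0,0,-0.04,0,0,0,0.3]]'; python3 -c "
from h import *
need(nest(-26,0,140),[3.1416,0,-.182])"
```

```text
clock: 11.55
position: [0.6785, -0.3246, 0.0067]
tool_rot: [-3.14, -0.004, 0.131]
force: [0.3, 0.8, 0.1]
grip_width: 0.0587
finger_force: 0.0
clock: 11.95
position: [0.6779, -0.3252, 0.1691]
tool_rot: [-3.14, -0.005, 0.13]
force: [0.6, 0.8, 0.0]
grip_width: 0.0603
finger_force: 0.0
t 11.9 turn [-0.002 -0.004  0.312] then shift [-0.25   -0.2415  0.0291] | shift now [-0.1639 -0.3066  0.0288] n 8
```

```bash
python3 -m inch '[[0,0,0,0,0,0.104,0.3],[0,0,0,0,0,0.104,0.3],[0,0,0,0,0,0.104,0.3]]' >/dev/null; python3 -m inch '[[-0.0278,-0.0268,0,0,0,0,0.3],[-0.0278,-0.0268,0,0,0,0,0.3],[-0.0278,-0.0268,0,0,0,0,0.3],[-0.0278,-0.0268,0,0,0,0,0.3],[-0.0278,-0.0268,0,0,0,0,0.3]]' >/dev/null; python3 -m inch '[[-0.0278,-0.0268,0,0,0,0,0.3],[-0.0278,-0.0268,0,0,0,0,0.3],[-0.0278,-0.0268,0,0,0,0,0.3],[-0.0278,-0.0268,0,0,0,0,0.3],[0,0,0,0,0,0,0.3]]'; python3 -c "
from h import *
need(nest(-26,0,67),[3.1416,0,-.182])
snap('side',None)
print([(r['score'],r['xy']) for r in landmark_of('keeper_knob','side')],proj('side',nest(-26,0,80)))"
```

```text
clock: 13.25
position: [0.4731, -0.0391, 0.1669]
tool_rot: [-3.137, -0.002, -0.177]
force: [0.9, -1.1, -1.0]
grip_width: 0.0596
finger_force: 0.0
t 13.2 turn [-0.004 -0.002  0.005] then shift [0.0032 0.0028 0.0999] | shift now [0.003  0.0032 0.0999] n 3
[(0.86, [269.7, 218.6])] [266.9824739  220.60522376]
```

```bash
python3 -m inch '[[0.003,0.003,0.04,0,0,0.005,0.3],[0,0,0.04,0,0,0,0.3],[0,0,0.02,0,0,0,0.3],[0,0,0,0,0,0,1],[0,0,0,0,0,0,1]]' 40;python3 -m inch '[[0,0,0,0,0,0,1],[0,0,0,0,0,0,1],[0,0,0,0,0,0,1]]'
```

```text
clock: 13.85
position: [0.4785, -0.0467, 0.0671]
tool_rot: [-3.139, -0.003, -0.188]
force: [0.9, -0.1, -0.1]
grip_width: 0.032
finger_force: 0.0
clock: 14.15
position: [0.4796, -0.0445, 0.0682]
tool_rot: [-3.137, -0.006, -0.185]
force: [3.5, 11.9, -6.5]
grip_width: 0.0185
finger_force: 39.2
```

```bash
python3 -m inch '[[-0.01,0,0,0,0,0,1],[-0.012,0,0,0,0,0,1],[-0.012,0,0,0,0,0,1],[-0.012,0,0,0,0,0,1],[0,0,0,0,0,0,1]]'; python3 -m inch '[[0,0,0,0,0,0,0.3],[0,0,0,0,0,0,0.3],[0,0,0,0,0,0,0.3]]';  python3 -m inch '[[0,0,-0.03,0,0,0,0.3],[0,0,-0.045,0,0,0,0.3],[0,0,0,0,0,0,0.3]]'
python3 - <<'E'
from h import *
snap('side','s7',(215,175,325,285),6)
print(landmark_of('keeper_knob','side'),[proj('side',nest(-26-d,0,80)) for d in(0,40,45)])
need(nest(39,63,90),[3.1416,0,-.182-1.5708])
need(nest(39,63,90),[3.1416,0,-.182+1.5708])
print(telemetry.observe()['qpos'])
E
```

```text
clock: 14.65
position: [0.4348, -0.0359, 0.0683]
tool_rot: [-3.136, -0.008, -0.185]
force: [4.6, 11.9, -1.2]
grip_width: 0.0183
finger_force: 40.1
clock: 14.95
position: [0.4334, -0.0376, 0.0673]
tool_rot: [-3.138, -0.004, -0.187]
force: [-0.2, 0.0, 0.4]
grip_width: 0.0597
finger_force: 0.0
clock: 15.25
position: [0.4347, -0.0379, 0.1458]
tool_rot: [-3.137, -0.009, -0.187]
force: [0.5, 0.8, -1.2]
grip_width: 0.0603
finger_force: 0.0
[{'xy': [247.2, 218.2], 'score': 0.89}] [array([266.9824739 , 220.60522376]), array([249.94488225, 220.46481559]), array([247.81541745, 220.4472665 ])]
t 15.3 turn [-7.000e-03 -1.000e-03  1.566e+00] then shift [-0.0659 -0.1077  0.0526] | shift now [ 0.1071 -0.0663  0.0534] n 4
t 15.3 turn [ 1.000e-03 -7.000e-03 -1.575e+00] then shift [0.0659 0.1077 0.0526] | shift now [ 0.1071 -0.0663  0.0534] n 4
[-0.21256301  0.3712914   0.20452887  2.17714294 -0.13572655  0.59853952
 -1.66720648]
```

View pics/s7.png

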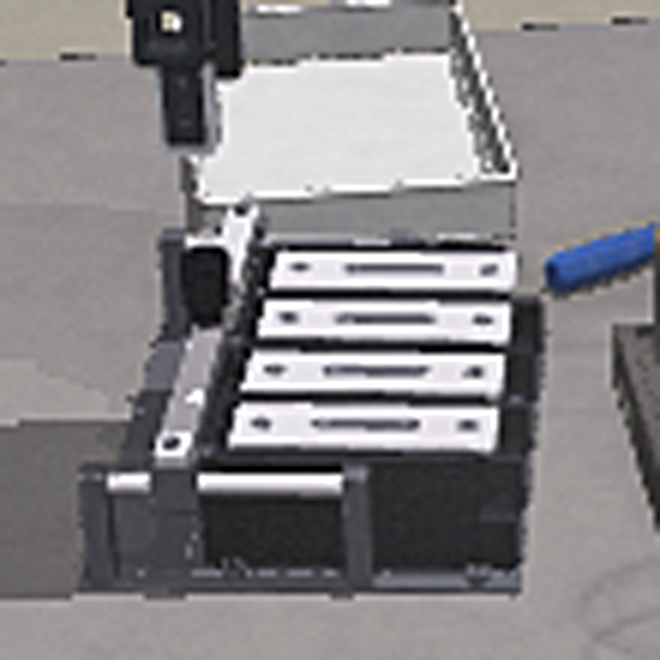

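The side view shows the keeper fully back, with the knob at (249,222), and four plates free. Next I turn the gripper for pressing.

```bash
python3 -m inch '[[0,0,0,0,0,-0.145,1],[0,0,0,0,0,-0.145,1],[0,0,0,0,0,-0.145,1],[0,0,0,0,0,-0.145,1],[0,0,0,0,0,-0.145,1]]' >/dev/null;python3 -m inch '[[0,0,0,0,0,-0.145,1],[0,0,0,0,0,-0.145,1],[0,0,0,0,0,-0.145,1],[0,0,0,0,0,-0.145,1],[0,0,0,0,0,-0.145,1]]' >/dev/null; python3 -m inch '[[0,0,0,0,0,-0.125,1],[0,0,0,0,0,0,1]]'; python3 -c "
from h import *
need(nest(34,63,80),[3.1416,0,-.182+1.5708])"
```

```text
clock: 16.55
position: [0.4321, -0.0377, 0.1408]
tool_rot: [3.14, -0.003, 1.39]
force: [-0.5, -0.6, -0.6]
grip_width: 0.0001
finger_force: 0.0
t 16.6 turn [ 0.001 -0.003  0.002] then shift [0.0662 0.1038 0.0608] | shift now [0.0659 0.1038 0.0611] n 4
```

```bash
python3 -m inch '[[0.022,0.035,0,0,0,0,1],[0.022,0.035,0,0,0,0,1],[0.022,0.034,0,0,0,0,1],[0,0,0.03,0,0,0,1],[0,0,0.03,0,0,0,1]]' >/dev/null; python3 -m inch '[[0,0,0.005,0,0,0,1],[0,0,0,0,0,0,1]]'; python3 -c "
from h import *
need(nest(34,63,60),[3.1416,0,-.182+1.5708])"
```

```text
clock: 17.25
position: [0.5464, 0.0086, 0.0764]
tool_rot: [3.141, -0.002, 1.386]
force: [-0.8, 0.4, 0.2]
grip_width: 0.0005
finger_force: 0.0
t 17.2 turn [ 0.001 -0.002 -0.003] then shift [ 0.     -0.0002  0.0164] | shift now [-0.     -0.0003  0.0164] n 1
```

```bash
python3 -m inch '[[0,0,0.012,0,0,0,1],[0,0,0.01,0,0,0,1],[0,0,0.008,0,0,0,1]]'; python3 -m inch '[[0,0,0.006,0,0,0,1],[0,0,0.006,0,0,0,1]]'|grep -E 'pos|^force';python3 -m inch '[[0,0,0.005,0,0,0,1]]'|grep -E 'pos|^force';python3 -m inch '[[0,0,0.003,0,0,0,1],[0,0,0,0,0,0,1]]'|grep -E 'pos|^force'
```

```text
clock: 17.55
position: [0.5474, 0.0086, 0.0468]
tool_rot: [3.138, -0.003, 1.388]
force: [-0.8, -0.9, -0.1]
grip_width: 0.0003
finger_force: 0.0
position: [0.5473, 0.0087, 0.0347]
force: [-0.3, 0.2, -0.5]
position: [0.5473, 0.0088, 0.0297]
force: [-0.8, 0.8, -0.0]
position: [0.5472, 0.0088, 0.0268]
force: [-0.2, 0.5, -0.1]
```

```bash
python3 -m inch '[[0,0,0.003,0,0,0,1],[0,0,0,0,0,0,1]]'|grep -E 'pos|^force';python3 -m inch '[[0,0,0.003,0,0,0,1],[0,0,0,0,0,0,1]]'|grep -E 'pos|^force'; python3 -m inch '[[0,0,0.002,0,0,0,1],[0,0,0,0,0,0,1]]'|grep -E 'pos|^force'; python3 -c "
from h import *
snap('side','s8',(215,175,325,285),6)"
```

```text
position: [0.5476, 0.0088, 0.0242]
force: [0.5, -1.1, 1.9]
position: [0.5472, 0.0088, 0.0209]
force: [0.5, -0.2, 0.2]
position: [0.5475, 0.0088, 0.019]
force: [0.6, 0.3, 1.9]
```

View pics/s8.png

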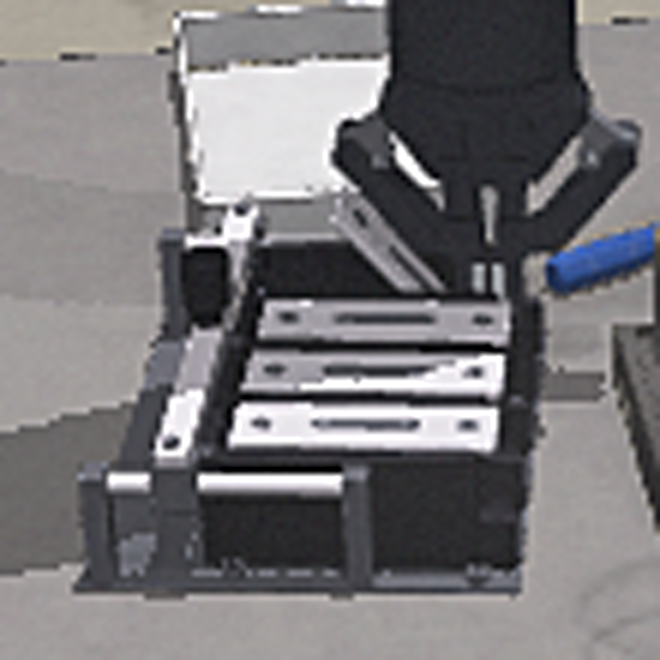

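The far plate is tipped up and leaning under the fingers at about (390,240) in the crop. I'll press a bit more to seat it.

```bash
python3 -m inch '[[0,0,0.003,0,0,0,1],[0,0,0,0,0,0,1]]'|grep -E 'pos|^force';python3 -m inch '[[0,0,0.003,0,0,0,1],[0,0,0,0,0,0,1]]'|grep -E 'pos|^force'; python3 -m inch '[[0,0,-0.02,0,0,0,1],[0,0,-0.04,0,0,0,1],[0,0,-0.01,0,0,0,1],[0,0,0,0,0,0,1]]'|grep -E 'pos|^force'; python3 -c "
from h import *
need(nest(34,-21,80),[3.1416,0,-.182+1.5708])
snap('side','s9',(215,175,325,285),6);snap('top',None)
for n in('side','top'):
  print(n,proj(n,nest(-27,63,81)),proj(n,nest(5,63,43)),[(round(r['score'],2),r['xy']) for r in landmark_of('plate_1',n)])"
```

```text
position: [0.5489, 0.0088, 0.0168]
force: [5.2, -1.2, 8.3]
position: [0.5504, 0.0088, 0.0146]
force: [9.2, -2.8, 17.9]
position: [0.5479, 0.0086, 0.0846]
force: [0.4, -0.1, 0.3]
t 19.5 turn [ 0.006 -0.004 -0.001] then shift [-0.0842 -0.0017  0.0046] | shift now [-0.0842 -0.0017  0.0043] n 2
side [269.27406046 208.15177604] [282.88199044 221.94192628] [(0.75, [255.3, 396.2]), (0.72, [276.8, 246.4]), (0.67, [272.7, 226.7]), (0.54, [284.2, 223.4]), (0.51, [278.3, 238.3])]
top [265.47317358 283.15497551] [269.88653084 270.6138868 ] [(0.86, [305.3, 281.3]), (0.83, [316.3, 282.7]), (0.74, [286.1, 276.1]), (0.56, [480.6, 309.9])]
```

View pics/s9.png

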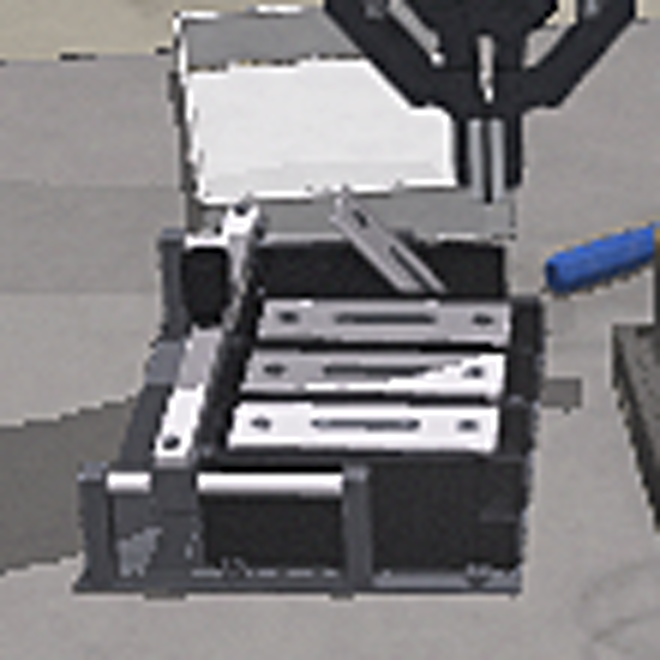

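The plate stands in its seat, with its top end at (272,208) as predicted. Next I press the plate at y=-21.

```bash
python3 -m inch '[[-0.042,0,0,0,0,0,1],[-0.042,-0.001,0,0,0,0,1],[0,0,0.01,0,0,0,1],[0,0,0,0,0,0,1]]'|grep -E 'pos|^force';python3 -m inch '[[0,0,0.015,0,0,0,1],[0,0,0.015,0,0,0,1],[0,0,0.01,0,0,0,1],[0,0,0.008,0,0,0,1]]'|grep -E 'pos|^force';python3 -m inch '[[0,0,0.006,0,0,0,1],[0,0,0.003,0,0,0,1]]'|grep -E 'pos|^force'; python3 -m inch '[[0,0,0.003,0,0,0,1],[0,0,0,0,0,0,1]]'|grep -E 'pos|^force'
```

```text
position: [0.5298, -0.0745, 0.0712]
force: [0.2, 1.1, 0.7]
position: [0.5309, -0.0727, 0.024]
force: [-0.9, -1.8, -0.3]
position: [0.5332, -0.0734, 0.0165]
force: [5.2, -1.1, 22.5]
position: [0.5348, -0.0736, 0.0145]
force: [10.2, -1.9, 16.7]
```

```bash
python3 -m inch '[[0,0,-0.03,0,0,0,1],[0,0,-0.045,0,0,0,1],[0,0,-0.045,0,0,0,0.45]]'|grep pos;  python3 -m inch '[[0,0,0,0,0,0.145,0.45],[0,0,0,0,0,0.145,0.45],[0,0,0,0,0,0.145,0.45],[0,0,0,0,0,0.145,0.45],[0,0,0,0,0,0.145,0.45]]' >/dev/null;python3 -m inch '[[0,0,0,0,0,0.145,0.45],[0,0,0,0,0,0.145,0.45],[0,0,0,0,0,0.145,0.45],[0,0,0,0,0,0.145,0.45],[0,0,0,0,0,0.145,0.45]]' >/dev/null;python3 -m inch '[[0,0,0,0,0,0.12,0.45],[0,0,0,0,0,0,0.45]]';  python3 -c "
from h import *
need(nest(-19,63,56),[3.1416,0,-.182])
snap('side',None);snap('top',None)
for n in('side','top'):
  print(n,proj(n,nest(5,-21,43)),[(round(r['score'],2),r['xy']) for r in landmark_of('plate_1',n)])
for n in('side','top'):
  print(n,[(round(r['score'],2),r['xy'],onz(n,r['xy'],0).round(3)) for r in landmark_of('tray',n)[:1]])
"
```

```text
position: [0.5303, -0.0736, 0.1342]
clock: 22.4
position: [0.5309, -0.0735, 0.133]
tool_rot: [-3.139, -0.003, -0.183]
force: [0.2, 0.5, 0.2]
grip_width: 0.0472
finger_force: 0.0
t 22.4 turn [-0.003 -0.003 -0.001] then shift [-0.0528 -0.0836  0.077 ] | shift now [-0.0532 -0.0833  0.077 ] n 3
side [280.02724978 238.84606157] [(0.84, [276.3, 244.9]), (0.8, [279.3, 227.8]), (0.63, [279.9, 239.4]), (0.61, [283.9, 225.2]), (0.6, [257.3, 398.0])]
top [302.89669715 276.40828238] [(0.85, [477.4, 309.0]), (0.43, [317.6, 282.1])]
side [(0.62, [274.4, 197.5], array([0.516, 0.248, 0.   ]))]
top [(0.72, [183.6, 276.7], array([0.505, 0.244, 0.   ]))]
```

```bash
python3 -m inch '[[-0.018,-0.028,0,0,0,0,0.45],[-0.018,-0.028,0,0,0,0,0.45],[-0.017,-0.028,0,0,0,0,0.45],[0,0,0.025,0,0,0,0.45],[0,0,0,0,0,0,0.45]]'|grep pos;python3 -c "
from h import *
need(nest(-19,63,56),[3.1416,0,-.182])"
```

```text
position: [0.4926, 0.019, 0.1064]
t 23.2 turn [-0.002 -0.     0.003] then shift [0.0015 0.0004 0.0504] | shift now [0.0015 0.0005 0.0504] n 2
```

```bash
python3 -m inch '[[0.001,0,0.025,0,0,0,0.45],[0,0,0.02,0,0,0,0.45],[0,0,0.005,0,0,0,0.45],[0,0,0,0,0,0,1],[0,0,0,0,0,0,1]]' 70 |grep -E 'pos|^force'; python3 -m inch '[[0,0,0,0,0,0,1],[0,0,0,0,0,0,1],[0,0,0,0,0,0,1]]'; python3 -m inch '[[0,0,-0.02,0,0,0,1],[0,0,-0.03,0,0,0,1],[0,0,-0.03,0,0,0,1],[0,0,-0.03,0,0,0,1],[0,0,0,0,0,0,1]]'
python3 - <<'E'
from h import *
snap('side','s10',(205,165,325,285),5)
im=cv2.imread('pics/top0.png')[235:320,130:240]
hsv=cv2.cvtColor(im,cv2.COLOR_BGR2GRAY); print(hsv[::6,::8])
E
```

```text
position: [0.4953, 0.0178, 0.0589]
force: [0.6, -0.7, -1.8]
clock: 24.0
position: [0.4951, 0.0183, 0.0585]
tool_rot: [-3.138, -0.003, -0.182]
force: [-3.0, -2.1, 8.7]
grip_width: 0.0278
finger_force: 69.9
clock: 24.5
position: [0.4964, 0.0182, 0.1714]
tool_rot: [-3.136, -0.008, -0.182]
force: [0.6, -1.1, -2.0]
grip_width: 0.0281
finger_force: 69.3
[[111 110 110 116 116 111 115 112 114 109 117 111 112 120]
 [109 112 116 119 117 120 112 111 113 113 116 114 107 115]
 [111 110 112 115 114 114 106 104 109 109 118 113 108 112]
 [112 112  59 110 113 111 180 184 192 218 222 220  54 110]
 [107 108  65 209 210 213 210 215 215 213 220 217  63 111]
 [108 109  78 205 205 208 210 210 214 214 215 215  40 116]
 [107 110  81 204 211 211 208 208 216 217 214 218  38 110]
 [110 111  79 205 210 211 211 210 216 216 210 219  41 115]
 [111 111  93 203 214 211 209 209 214 216 207 220  48 117]
 [108 110  92 204 207 210 210 213 211 218 212 219  54 116]
 [112 105  99 205 208 206 211 213 214 217 216 219  61 117]
 [109 113 102 207 203 204 210 214 212 213 215 219  53 114]
 [108 110 122  97  67  89  89  89  88  92  99  94  99 117]
 [108 113 112 117 113 117 120 114 115 113 113 115 121 116]
 [106 112 113 116 117 122 117 116 118 117 118 117 116 119]]
```

View pics/s10.png

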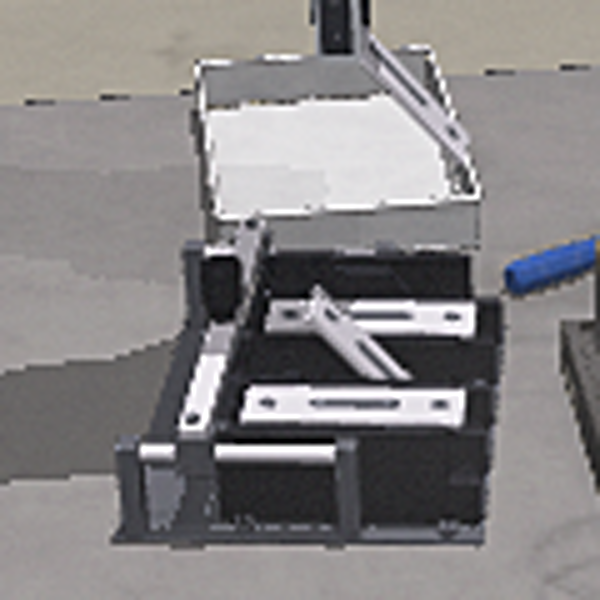

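```bash
cat >> h.py <<'E'
def tray(show=True):
    """tray centre & yaw from bright floor in top view"""
    im=grab_frame('top'); g=cv2.cvtColor(im,cv2.COLOR_RGB2GRAY); m=np.zeros_like(g); m[225:335,120:245]=(g[225:335,120:245]>185)*255
    m=cv2.morphologyEx(m,cv2.MORPH_CLOSE,np.ones((5,5),np.uint8))
    cs,_=cv2.findContours(m,0,2); c=max(cs,key=cv2.contourArea); b=cv2.boxPoints(cv2.minAreaRect(c))
    w=np.array([onz('top',p,.002)[:2] for p in b]); print('tray floor',cv2.contourArea(c),w.round(3).tolist(),'ctr',w.mean(0).round(3)); return w
E
python3 - <<'E'
from h import *
tray(); s=telemetry.observe(); print(s['clock'],s['qpos'].round(2))
print([(round(r['score'],2),onz('top',r['xy'],0).round(3)) for r in landmark_of('tray','top')[:1]])
need([.47,.22,.17])
E
```

```text
tray floor 1923.5 [[0.578, 0.341], [0.577, 0.225], [0.433, 0.223], [0.434, 0.337]] ctr [0.505 0.281]
24.6 [-0.34  0.41  0.24  2.01 -0.15  0.73 -1.76]
[(0.63, array([0.506, 0.244, 0.   ]))]
t 24.6 turn [0. 0. 0.] then shift [-0.0604 -0.1941 -0.002 ] | shift now [-0.0604 -0.1941 -0.002 ] n 5
```

```bash
python3 -m inch '[[0,0,0,0,0,-0.095,1],[0,0,0,0,0,-0.095,1],[0,0,0,0,0,0,1]]' |grep -E 'pos|rot'; python3 -c "
from h import *
need([.474,.293,.13],[3.1416,0,0])"
```

```text
position: [0.4941, 0.0179, 0.1669]
tool_rot: [-3.139, -0.002, 0.01]
t 24.9 turn [-0.002 -0.002  0.01 ] then shift [-0.0201 -0.2751  0.0369] | shift now [-0.0173 -0.2752  0.0375] n 7
```

```bash
python3 -m inch '[[-0.003,-0.04,0,0,0,0.01,1],[-0.003,-0.04,0,0,0,0,1],[-0.003,-0.04,0,0,0,0,1],[-0.003,-0.04,0,0,0,0,1],[-0.003,-0.04,0,0,0,0,1]]' |grep -E 'pos|rot|width'; python3 -m inch '[[-0.002,-0.04,0,0,0,0,1],[-0.002,-0.035,0,0,0,0,1],[0,0,0,0,0.14,0,1],[0,0,0,0,0.14,0,1],[0,0,0,0,0.14,0,1]]' |grep -E 'pos|rot|width';python3 -m inch '[[0,0,0,0,0.14,0,1],[0,0,0,0,0.14,0,1],[0,0,0,0,0,0,1]]';python3 -c "
from h import *
s=telemetry.observe(); print(s['qpos'].round(2)); need([.474,.293,.07])"
```

```text
position: [0.4789, 0.2195, 0.1676]
tool_rot: [-3.14, -0.003, -0.005]
grip_width: 0.0276
position: [0.4756, 0.2915, 0.1656]
tool_rot: [3.138, -0.347, -0.007]
grip_width: 0.0278
clock: 26.25
position: [0.4739, 0.2937, 0.1603]
tool_rot: [3.121, -0.476, 0.001]
force: [0.0, 0.5, -1.2]
grip_width: 0.0277
finger_force: 69.4
[-1.42  0.52  0.72  2.19  0.11  0.23 -2.51]
t 26.2 turn [0. 0. 0.] then shift [-0.0413 -0.0009  0.0803] | shift now [-0.0413 -0.0009  0.0803] n 3
```

```bash
python3 -m inch '[[-0.0183,0,0.0357,0,0,0,1],[-0.0183,0,0.0357,0,0,0,1],[-0.0183,0,0.0357,0,0,0,1],[-0.0045,0,0.009,0,0,0,1],[0,0,0,0,0,0,1]]' |grep -E 'pos|rot|^force'; python3 -m inch '[[-0.0023,0,0.0045,0,0,0,1],[-0.0023,0,0.0045,0,0,0,1],[0,0,0,0,0,0,1]]' |grep -E 'pos|rot|^force'
```

```text
position: [0.4849, 0.3107, 0.0662]
tool_rot: [3.074, -0.42, -0.008]
force: [-0.7, 0.5, -0.4]
position: [0.4849, 0.3137, 0.0602]
tool_rot: [3.071, -0.417, -0.006]
force: [0.1, -0.1, -0.2]
```

```bash
python3 -m inch '[[0.016,0,-0.036,0,0,0,1],[0.008,0,-0.018,0,0,0,1],[0,0.04,0,0,0,0,1],[0,0.04,0,0,0,0,1],[0,0.04,0,0,0,0,1]]' |grep -E 'pos|rot|^force'; python3 -m inch '[[0,0.01,0,0,0,0,1],[0,0,0,0,0,0,1]]' |grep -E 'pos|rot|^force';python3 -c "
from h import *
s=telemetry.observe(); print(s['qpos'].round(2)); need([.474,.18,.07],[3.1416,-.5,0])"
```

```text
position: [0.4805, 0.1969, 0.1279]
tool_rot: [3.069, -0.416, -0.004]
force: [10.9, 10.5, -1.0]
position: [0.4815, 0.1874, 0.1305]
tool_rot: [3.07, -0.414, -0.009]
force: [0.6, 0.3, -0.2]
[-1.14  0.49  0.58  2.28  0.28  0.16 -2.52]
t 27.8 turn [ 0.076  0.086 -0.005] then shift [-0.0356  0.0074  0.0495] | shift now [-0.0312  0.0037  0.0528] n 2
```

```bash
python3 -m inch '[[0,0,-0.02,0.035,-0.14,-0.05,1],[0,0,0,0.035,-0.14,-0.05,1],[0,0,0,0,-0.13,-0.05,1],[0,0,0,0,0,0,1]]' |grep -E 'pos|rot|width';python3 -c "
from h import *
s=telemetry.observe(); print(s['qpos'].round(2)); need([.474,.18,.13],[3.1416,0,0.15])"
```

```text
position: [0.4809, 0.1865, 0.1302]
tool_rot: [3.066, -0.184, 0.053]
grip_width: 0.028
[-0.74  0.45  0.19  2.11  0.16  0.47 -2.23]
t 28.1 turn [ 0.084 -0.18  -0.103] then shift [-0.0078  0.0054  0.0002] | shift now [-0.0072  0.0062 -0.0006] n 1
```

```bash
python3 -m inch '[[-0.004,0.003,0,0.042,-0.09,-0.05,1],[-0.004,0.003,0,0.042,-0.09,-0.05,1],[0,0,0,0,0,0,1]]' |grep -E 'pos|rot|width';python3 -m inch '[[0,0,0,0,0.1,0,1],[0,0,0,0,0.1,0,1],[0,0,0,0,0.1,0,1],[0,0,0,0,0.1,0,1],[0,0,0,0,0.1,0,1]]' |grep -E 'pos|rot|width';python3 -c "
from h import *
s=telemetry.observe(); print(s['qpos'].round(2)); need([.474,.18,.05])"
```

```text
position: [0.4731, 0.1785, 0.1282]
tool_rot: [3.133, -0.011, 0.14]
grip_width: 0.0279
position: [0.4788, 0.1848, 0.16]
tool_rot: [3.106, -0.423, 0.165]
grip_width: 0.0282
[-0.93  0.35  0.37  2.3   0.53  0.16 -2.52]
t 28.9 turn [0. 0. 0.] then shift [-0.0502  0.0005  0.0981] | shift now [-0.0502  0.0005  0.0981] n 3
```

```bash
python3 -m inch '[[0,0,0,0.01,-0.11,0.03,1],[0,0,0,0.01,-0.11,0.03,1],[0,0,0,0,0,0.03,1],[0,0,0,0,0,0,1]]' |grep -E 'pos|rot|width';python3 -c "
from h import *
s=telemetry.observe(); print(s['qpos'].round(2)); need([.466,.178,.08],[3.1416,-.2,.05])"
```

```text
position: [0.4837, 0.1818, 0.1576]
tool_rot: [3.135, -0.322, 0.081]
grip_width: 0.0278
[-0.66  0.35  0.11  2.21  0.37  0.32 -2.4 ]
t 29.4 turn [-0.001 -0.122  0.029] then shift [-0.0329  0.0029  0.0725] | shift now [-0.0415  0.0019  0.0679] n 2
```

```bash
python3 -m inch '[[-0.016,0.002,0.036,0,-0.12,0.03,1],[-0.016,0.001,0.036,0,0,0,1],[0,0,0,0,0,0,1]]' 30|grep -E 'pos|rot|width|finger';python3 -c "
from h import *
s=telemetry.observe(); print(s['qpos'].round(2)); need([.466,.178,.045],[3.1416,-.2,.05])"
```

```text
position: [0.469, 0.1754, 0.0764]
tool_rot: [3.137, -0.195, 0.052]
grip_width: 0.0279
finger_force: 69.8
[-0.57  0.52  0.04  2.2   0.29  0.27 -2.33]
t 29.6 turn [0.004 0.005 0.002] then shift [-0.0091 -0.0028  0.0302] | shift now [-0.0089 -0.0029  0.0302] n 1
```

```bash
python3 -m inch '[[-0.006,-0.002,0.015,0,0,0,1],[-0.003,-0.001,0.015,0,0,0,1],[0,0,0,0,0,0,1]]' 30|grep -E 'pos|rot|^force|finger';python3 -m inch '[[-0.001,0,0.005,0,0,0,1],[-0.001,0,0.005,0,0,0,1],[0,0,0,0,0,0,1]]' 30|grep -E 'pos|rot|^force|finger';python3 -m inch '[[-0.001,0,0.005,0,0,0,1],[-0.001,0,0.005,0,0,0,1],[0,0,0,0,0,0,1]]' 30|grep -E 'pos|rot|^force|finger'
```

```text
position: [0.4679, 0.1811, 0.049]
tool_rot: [3.14, -0.2, 0.055]
force: [0.4, 0.2, -0.5]
finger_force: 69.8
position: [0.4694, 0.1811, 0.0399]
tool_rot: [-3.141, -0.202, 0.053]
force: [-0.0, -0.6, 7.0]
finger_force: 70.6
position: [0.471, 0.1815, 0.032]
tool_rot: [3.141, -0.198, 0.054]
force: [-1.0, -0.5, 7.8]
finger_force: 70.5
```

```bash
python3 -m inch '[[-0.002,0,0.006,0,0,0,1],[-0.002,0,0.005,0,0,0,1],[0,0,0,0,0,0,1]]'|grep -E 'pos|rot|^force|finger';python3 -m inch '[[-0.001,0,0.005,0,0,0,1],[-0.001,0,0.004,0,0,0,1],[0,0,0,0,0,0,1]]' 30|grep -E 'pos|rot|^force|finger';python3 -m inch '[[0,0,0,0,0,0,0.58],[0,0,0,0,0,0,0.58],[0,0,0,0,0,0,0.58],[0,0,0,0,0,0,0.58]]'; python3 -m inch '[[0.002,0,-0.01,0,0,0,0.58],[0.008,0,-0.035,0,0,0,0.58],[0.008,0,-0.04,0,0,0,0.58],[0.008,0,-0.04,0,0,0,0.58]]'|grep -E pos
python3 - <<'E'
from h import *
im=snap('top',None);cv2.imwrite('pics/tmp_t.png',im[:,:,::-1]); print([(round(r['score'],2),r['xy'],onz('top',r['xy'],.002).round(3)) for r in landmark_of('plate_1','top')])
im=snap('side',None);cv2.imwrite('pics/tmp_s.png',im[:,:,::-1]); print([(round(r['score'],2),r['xy'],onz('side',r['xy'],.002).round(3)) for r in landmark_of('plate_1','side')])
E
```

```text
position: [0.4718, 0.1825, 0.0247]
tool_rot: [3.138, -0.19, 0.054]
force: [-1.7, 0.6, 6.4]
finger_force: 69.4
position: [0.4737, 0.1832, 0.0186]
tool_rot: [3.136, -0.184, 0.054]
force: [-1.3, -1.0, 7.2]
finger_force: 68.5
clock: 31.55
position: [0.473, 0.1828, 0.0176]
tool_rot: [3.135, -0.182, 0.054]
force: [-0.8, 0.7, 0.1]
grip_width: 0.0358
finger_force: 0.0
position: [0.4755, 0.1834, 0.1471]
[(0.72, [302.7, 277.9], array([ 0.499, -0.066,  0.002])), (0.72, [286.9, 276.7], array([ 0.503, -0.025,  0.002])), (0.65, [206.9, 276.9], array([0.504, 0.183, 0.002])), (0.63, [316.9, 286.9], array([ 0.476, -0.102,  0.002])), (0.6, [479.1, 309.4], array([ 0.416, -0.514,  0.002]))]
[(0.79, [258.1, 397.3], array([ 0.421, -0.512,  0.002])), (0.75, [275.0, 245.6], array([ 0.493, -0.028,  0.002])), (0.59, [280.4, 238.7], array([0.509, 0.003, 0.002])), (0.59, [277.2, 228.5], array([0.506, 0.057, 0.002]))]
```

Plate placed at (0.504, 0.183). Next is the plate standing at y=-21.

```bash
python3 -m inch '[[0,0,0,0,-0.09,0.118,0.45],[0,0,0,0,-0.09,0.118,0.45],[0,0,0,0,0,0,0.45]]' |grep -E 'pos|rot'; python3 -c "
from h import *
need(nest(-19,-21,147),[3.1416,0,-.182])"
```

```text
position: [0.4768, 0.183, 0.144]
tool_rot: [-3.127, 0.004, -0.188]
t 32.5 turn [-0.015  0.004 -0.006] then shift [ 0.0468  0.2429 -0.003 ] | shift now [ 0.0481  0.2425 -0.0068] n 6
```

```bash
python3 -m inch '[[0.008,0.04,0,-0.015,0.004,0,0.45],[0.008,0.04,0,0,0,0,0.45],[0.008,0.04,0,0,0,0,0.45],[0.008,0.04,0,0,0,0,0.45],[0.008,0.04,0,0,0,0,0.45]]' >/dev/null; python3 -m inch '[[0.008,0.042,0,0,0,0,0.45],[0,0,0.02,0,0,0,0.45],[0,0,0.02,0,0,0,0.45],[0,0,0,0,0,0,0.45]]'|grep -E 'pos|rot'; python3 -c "
from h import *
need(nest(-19,-21,58),[3.1416,0,-.182])"
```

```text
position: [0.4773, -0.0629, 0.102]
tool_rot: [3.14, 0.0, -0.18]
t 33.4 turn [0.001 0.    0.002] then shift [0.0018 0.0011 0.044 ] | shift now [0.0018 0.001  0.044 ] n 1
```

```bash
python3 -m inch '[[0.002,0.001,0.02,0,0,0,0.45],[0,0,0.02,0,0,0,0.45],[0,0,0.004,0,0,0,0.45],[0,0,0,0,0,0,1],[0,0,0,0,0,0,1]]' 60 |grep -E 'pos|^force'; python3 -m inch '[[0,0,0,0,0,0,1],[0,0,0,0,0,0,1],[0,0,0,0,0,0,1]]'|grep -E 'width|finger|pos'; python3 -m inch '[[0,0,-0.02,0,0,0,1],[0,0,-0.03,0,0,0,1],[0,0,-0.03,0,0,0,1],[0,0,-0.03,0,0,0,1],[0,0,0,0,0,0,1]]'; python3 -m inch '[[0,0,0,0,0,-0.1,1],[0,0,0,0,0,-0.1,1],[0,0,0,0,0,0,1]]' |grep -E 'pos|rot'; python3 -c "
from h import *
need([.466,.223,.14],[3.1416,0,.02])"
```

```text
position: [0.4814, -0.0641, 0.0613]
force: [-0.9, 0.9, -0.9]
position: [0.4812, -0.0642, 0.0609]
grip_width: 0.0281
finger_force: 59.9
clock: 34.65
position: [0.4828, -0.0647, 0.1739]
tool_rot: [-3.141, -0.01, -0.183]
force: [1.1, -0.1, -1.2]
grip_width: 0.0282
finger_force: 59.4
position: [0.4808, -0.0645, 0.17]
tool_rot: [3.141, -0.003, 0.019]
t 35.0 turn [ 0.    -0.003 -0.001] then shift [-0.0091 -0.2877  0.03  ] | shift now [-0.0094 -0.2877  0.0299] n 7
```

```bash
python3 -m inch '[[-0.002,-0.041,0,0,0,0,1],[-0.002,-0.041,0,0,0,0,1],[-0.002,-0.041,0,0,0,0,1],[-0.002,-0.041,0,0,0,0,1],[-0.001,-0.041,0,0,0,0,1]]' >/dev/null; python3 -m inch '[[0,-0.041,0.01,0,0,0,1],[0,-0.041,0.01,0,0,0,1],[0,0,0.03,0,0.08,0,1],[0,0,0.02,0,0.08,0,1],[0,0,0,0,0,0,1]]'|grep -E 'pos|rot|width'; python3 -c "
from h import *
print(telemetry.observe()['qpos'].round(2));need([.468,.223,.05],[3.1416,-.15,.02])"
```

```text
position: [0.4657, 0.2229, 0.098]
tool_rot: [3.139, -0.161, 0.02]
grip_width: 0.0281
[-0.53  0.5  -0.11  2.11  0.37  0.43 -2.51]
t 36.0 turn [ 0.003 -0.011 -0.   ] then shift [-0.0049 -0.0001  0.0478] | shift now [-0.0054 -0.0002  0.0477] n 2
```

```bash
python3 -m inch '[[-0.002,0,0.024,0,0,-0.06,1],[-0.004,0,0.023,0,0,0,1],[0,0,0,0,0,0,1]]' |grep -E 'pos|rot|^force'; python3 -m inch '[[-0.001,0,0.007,0,0,0,1],[-0.001,0,0.006,0,0,0,1],[0,0,0,0,0,0,1]]' |grep -E 'pos|rot|^force';python3 -m inch '[[-0.001,0,0.006,0,0,0,1],[-0.001,0,0.006,0,0,0,1],[0,0,0,0,0,0,1]]' |grep -E 'pos|rot|^force'
```

```text
position: [0.4702, 0.2215, 0.0516]
tool_rot: [3.129, -0.16, 0.076]
force: [-0.0, -0.1, -0.6]
position: [0.4716, 0.2221, 0.0407]
tool_rot: [3.132, -0.164, 0.076]
force: [1.7, -1.3, 3.9]
position: [0.4715, 0.2222, 0.0285]
tool_rot: [3.132, -0.164, 0.077]
force: [1.8, 0.5, 4.2]
```

```bash
python3 -m inch '[[-0.001,0,0.006,0,0,0,1],[0,0,0.005,0,0,0,1],[0,0,0,0,0,0,1]]' |grep -E 'pos|rot|^force'; python3 -m inch '[[0,0,0,0,0,0,0.58],[0,0,0,0,0,0,0.58],[0,0,0,0,0,0,0.58],[0,0,0,0,0,0,0.58]]'|grep -E 'width|pos'; python3 -m inch '[[0.002,0,-0.01,0,0,0,0.58],[0.007,0,-0.035,0,0,0,0.58],[0.007,0,-0.04,0,0,0,0.58],[0.006,0,-0.04,0,0,0,1]]'|grep -E pos
python3 - <<'E'
from h import *
for n in('top','side'):
    im=snap(n,None); print([(round(r['score'],2),r['xy'],onz(n,r['xy'],.002).round(3)[:2]) for r in landmark_of('plate_1',n)])
need(nest(34,21,147),[3.1416,0,-.182+1.5708])
E
```

```text
position: [0.472, 0.2221, 0.0172]
tool_rot: [3.132, -0.164, 0.078]
force: [0.1, -0.5, 5.1]
position: [0.4714, 0.2219, 0.0168]
grip_width: 0.036
position: [0.4724, 0.2231, 0.1457]
[(0.97, [475.8, 309.4], array([ 0.416, -0.505])), (0.91, [319.0, 286.2], array([ 0.478, -0.107])), (0.83, [287.4, 274.7], array([ 0.508, -0.026])), (0.73, [190.9, 281.5], array([0.493, 0.224])), (0.65, [207.6, 274.9], array([0.509, 0.181])), (0.6, [295.1, 277.9], array([ 0.5  , -0.046]))]
[(0.83, [273.5, 243.7], array([ 0.49 , -0.019])), (0.66, [256.7, 398.0], array([ 0.419, -0.513])), (0.55, [269.3, 200.7], array([0.499, 0.225])), (0.53, [276.8, 228.0], array([0.505, 0.06 ])), (0.44, [273.6, 209.0], array([0.507, 0.17 ]))]
t 38.1 turn [ 0.116 -0.135 -1.308] then shift [-0.2398  0.1107 -0.002 ] | shift now [0.045  0.2601 0.0079] n 6
```

Two plates are down at (0.509,0.182) and (0.495,0.224). I'll turn back to pressing.

```bash
python3 -m inch '[[0,0,0,-0.01,-0.082,0,1],[0,0,0,0,-0.082,0,1],[0,0,0,0,0,-0.145,1],[0,0,0,0,0,-0.145,1],[0,0,0,0,0,-0.145,1]]' >/dev/null;python3 -m inch '[[0,0,0,0,0,-0.145,1],[0,0,0,0,0,-0.145,1],[0,0,0,0,0,-0.145,1],[0,0,0,0,0,-0.145,1],[0,0,0,0,0,-0.145,1]]' >/dev/null; python3 -m inch '[[0,0,0,0,0,-0.145,1],[0,0,0,0,0,0,1]]'|grep -E 'rot|pos'; python3 -c "
from h import *
need(nest(34,21,140),[3.1416,0,-.182+1.5708])"
```

```text
position: [0.4721, 0.223, 0.1425]
tool_rot: [3.139, 0.021, 1.383]
t 39.4 turn [ 0.002  0.021 -0.005] then shift [-0.2393  0.1116  0.0025] | shift now [-0.2386  0.1129  0.0077] n 6
```

```bash
python3 -m inch '[[-0.04,0.019,0,0,0.02,0,1],[-0.04,0.019,0,0,0,0,1],[-0.04,0.019,0,0,0,0,1],[-0.04,0.019,0,0,0,0,1],[-0.04,0.018,0,0,0,0,1]]' >/dev/null; python3 -m inch '[[-0.039,0.018,0,0,0,0,1],[0,0,0.035,0,0,0,1],[0,0,0.03,0,0,0,1],[0,0,0,0,0,0,1]]'|grep -E 'rot|pos'; python3 -c "
from h import *
need(nest(34,21,60),[3.1416,0,-.182+1.5708])"
```

```text
position: [0.5354, -0.0327, 0.0764]
tool_rot: [-3.14, 0.001, 1.377]
t 40.2 turn [-0.002  0.001 -0.012] then shift [0.0006 0.0031 0.0164] | shift now [0.0007 0.0031 0.0164] n 1
```

```bash
python3 -m inch '[[0.001,0.003,0.012,0,0,-0.01,1],[0,0,0.015,0,0,0,1],[0,0,0.015,0,0,0,1],[0,0,0.01,0,0,0,1]]'|grep -E 'pos|^force';python3 -m inch '[[0,0,0.006,0,0,0,1],[0,0,0.002,0,0,0,1]]'|grep -E 'pos|^force'; python3 -m inch '[[0,0,0.003,0,0,0,1],[0,0,0,0,0,0,1]]'|grep -E 'pos|^force'; python3 -m inch '[[0,0,-0.03,0,0,0,1],[0,0,-0.04,0,0,0,1],[0,0,0,0,0,0,1]]'|grep -E 'pos|^force'; python3 -c "
from h import *
need(nest(34,-63,78),[3.1416,0,-.182+1.5708])"
```

```text
position: [0.5409, -0.032, 0.0266]
force: [0.1, 0.2, 0.0]
position: [0.541, -0.032, 0.0192]
force: [-0.2, 0.5, -0.5]
position: [0.5416, -0.0321, 0.017]
force: [0.8, -0.1, -0.3]
position: [0.5431, -0.0321, 0.0912]
force: [0.4, -0.2, -0.7]
t 41.4 turn [ 0.011 -0.001  0.002] then shift [-0.0853 -0.0044  0.0132] | shift now [-0.0854 -0.0046  0.013 ] n 2
```

```bash
python3 -m inch '[[0,-0.004,0.015,0,0,0,1],[0,0,0.02,0,0,0,1],[0,0,0.02,0,0,0,1],[0,0,0.015,0,0,0,1],[0,0,0,0,0,0,1]]'|grep -E 'pos|^force';python3 -m inch '[[0,0,0.004,0,0,0,1],[0,0,0.003,0,0,0,1]]'|grep -E 'pos|^force'; python3 -m inch '[[0,0,0.002,0,0,0,1],[0,0,0,0,0,0,1]]'|grep -E 'pos|^force'
```

```text
position: [0.5406, -0.0315, 0.0172]
force: [13.6, -2.2, 2.6]
position: [0.5435, -0.0314, 0.013]
force: [17.5, -4.7, 51.6]
position: [0.5447, -0.0313, 0.0117]
force: [19.3, -5.4, 42.1]
```

```bash
python3 -m inch '[[0,0,-0.03,0,0,0,1],[0,0,-0.035,0,0,0,1],[0,0,0,0,0,0,1]]'|grep -E 'pos|^force'; python3 -c "
from h import *
need(nest(34,-63,75),[3.1416,0,-.182+1.5708])
for n in('side','top'):
  snap(n,None);print(n,proj(n,nest(5,21,43)),[(round(r['score'],2),r['xy']) for r in landmark_of('plate_1',n)])
"
```

```text
position: [0.5391, -0.0314, 0.0766]
force: [-0.6, 0.1, -0.4]
t 42.5 turn [ 0.01  -0.001  0.002] then shift [-0.0853 -0.0003  0.0016] | shift now [-0.0853 -0.0004  0.0015] n 2
side [281.49521915 230.15358973] [(0.72, [256.2, 399.8]), (0.64, [275.5, 242.5]), (0.54, [282.3, 227.6]), (0.53, [273.8, 210.3]), (0.5, [276.7, 201.4])]
top [286.36954183 273.50721018] [(0.98, [475.7, 312.1]), (0.85, [207.7, 273.8]), (0.63, [316.1, 282.2]), (0.55, [191.0, 275.5])]
```

```bash
python3 -m inch '[[-0.043,0,0,0,0,0,1],[-0.042,0,0,0,0,0,1],[0,0,0.005,0,0,0,1],[0,0,0,0,0,0,1]]'|grep -E 'pos|^force';python3 -m inch '[[0,0,0.015,0,0,0,1],[0,0,0.015,0,0,0,1],[0,0,0.01,0,0,0,1],[0,0,0.007,0,0,0,1]]'|grep -E 'pos|^force';python3 -m inch '[[0,0,0.005,0,0,0,1],[0,0,0.002,0,0,0,1]]'|grep -E 'pos|^force'; python3 -m inch '[[0,0,0.003,0,0,0,1],[0,0,0,0,0,0,1]]'|grep -E 'pos|^force'
```

```text
position: [0.5209, -0.1157, 0.0665]
force: [-0.2, -0.5, 0.0]
position: [0.5224, -0.1143, 0.0196]
force: [7.2, -1.9, 29.3]
position: [0.5261, -0.1148, 0.0151]
force: [13.1, -3.0, 28.5]
position: [0.5278, -0.1149, 0.013]
force: [16.7, -3.5, 25.6]
```

```bash
python3 -m inch '[[0,0,-0.03,0,0,0,1],[0,0,-0.045,0,0,0,1],[0,0,-0.045,0,0,0,0.45]]'|grep pos;  python3 -m inch '[[0,0,0,0,0,-0.145,0.45],[0,0,0,0,0,-0.145,0.45],[0,0,0,0,0,-0.145,0.45],[0,0,0,0,0,-0.145,0.45],[0,0,0,0,0,-0.145,0.45]]' >/dev/null;python3 -m inch '[[0,0,0,0,0,-0.145,0.45],[0,0,0,0,0,-0.145,0.45],[0,0,0,0,0,-0.145,0.45],[0,0,0,0,0,-0.145,0.45],[0,0,0,0,0,-0.145,0.45]]' >/dev/null;python3 -m inch '[[0,0,0,0,0,-0.12,0.45],[0,0,0,0,0,0,0.45]]'|grep -E 'pos|rot';  python3 -c "
from h import *
need(nest(-19,21,110),[3.1416,0,2.9596])
print(telemetry.observe()['qpos'].round(2))
snap('side',None)
n='side';print(n,proj(n,nest(5,-63,43)),proj(n,nest(5,21,43)),[(round(r['score'],2),r['xy']) for r in landmark_of('plate_1',n)])
"
```

```text
position: [0.5211, -0.1143, 0.1315]
position: [0.5215, -0.1147, 0.1301]
tool_rot: [3.141, 0.004, 2.963]
t 45.5 turn [0.001 0.004 0.004] then shift [0.0511 0.0839 0.0201] | shift now [0.0508 0.084  0.02  ] n 3
[ 0.76  0.68 -0.93  1.9   0.69  0.91  0.88]
side [278.4707358  248.06284374] [281.49521915 230.15358973] [(0.79, [256.3, 399.1]), (0.58, [274.9, 201.7]), (0.58, [275.3, 207.4]), (0.54, [281.6, 231.6]), (0.49, [277.9, 247.2])]
```

Both are standing. Next I grip the plate at y=21.

```bash
python3 -m inch '[[0.017,0.028,0,0,0,0,0.45],[0.017,0.028,0,0,0,0,0.45],[0.017,0.028,0,0,0,0,0.45],[0,0,0.02,0,0,0,0.45],[0,0,0,0,0,0,0.45]]'|grep pos;python3 -c "
from h import *
need(nest(-19,21,58),[3.1416,0,2.9596])"
```

```text
position: [0.4857, -0.0227, 0.1094]
t 46.0 turn [-0.     0.003  0.   ] then shift [-0.0008 -0.0002  0.0514] | shift now [-0.0006 -0.0002  0.0514] n 2
```

```bash
python3 -m inch '[[0,0,0.025,0,0,0,0.45],[0,0,0.02,0,0,0,0.45],[0,0,0.005,0,0,0,0.45],[0,0,0,0,0,0,1],[0,0,0,0,0,0,1]]' 60 |grep -E 'pos|^force'; python3 -m inch '[[0,0,0,0,0,0,1],[0,0,0,0,0,0,1],[0,0,0,0,0,0,1]]'|grep -E 'width|finger|pos'; python3 -m inch '[[0,0,-0.02,0,0,0,1],[0,0,-0.03,0,0,0,1],[0,0,-0.03,0,0,0,1],[0,0,-0.03,0,0,0,1],[0,0,0,0,0,0,1]]'; python3 -m inch '[[0,0,0,0,0,-0.1,1],[0,0,0,0,0,-0.1,1],[0,0,0,0,0,0,1]]' |grep -E 'pos|rot'; python3 -c "
from h import *
need([.468,.263,.15],[3.1416,0,-3.12])
tray()
print([(round(r['score'],2),r['xy'],onz('top',r['xy'],.002).round(3)[:2]) for r in landmark_of('plate_1','top')])"
```

```text
position: [0.4872, -0.0233, 0.0614]
force: [-0.0, 0.5, 0.2]
position: [0.487, -0.0234, 0.0611]
grip_width: 0.0279
finger_force: 59.9
clock: 47.35
position: [0.4878, -0.0231, 0.1737]
tool_rot: [3.141, 0.009, 2.96]
force: [-0.3, -0.2, -2.7]
grip_width: 0.0279
finger_force: 59.5
position: [0.4861, -0.0233, 0.1701]
tool_rot: [-3.141, 0.004, -3.121]
t 47.6 turn [-0.     0.004 -0.001] then shift [0.0119 0.2867 0.0201] | shift now [0.0122 0.2867 0.0199] n 7
tray floor 3426.5 [[0.584, 0.338], [0.581, 0.139], [0.437, 0.137], [0.439, 0.334]] ctr [0.51  0.237]
[(0.87, [318.3, 281.8], array([ 0.489, -0.106])), (0.78, [207.1, 276.1], array([0.506, 0.182])), (0.76, [191.4, 278.0], array([0.502, 0.223])), (0.62, [235.7, 217.9], array([0.658, 0.109]))]
```

```bash
python3 -m inch '[[0.002,0.041,0,0,0,0,1],[0.002,0.041,0,0,0,0,1],[0.002,0.041,0,0,0,0,1],[0.002,0.041,0,0,0,0,1],[0.002,0.041,0,0,0,0,1]]' >/dev/null; python3 -m inch '[[0.001,0.041,0.01,0,0,0,1],[0.001,0.041,0.01,0,0,0,1],[0,0,0.03,0,-0.08,0,1],[0,0,0.02,0,-0.08,0,1],[0,0,0,0,0,0,1]]'|grep -E 'pos|rot|width'; python3 -c "
from h import *
print(telemetry.observe()['qpos'].round(2));need([.468,.263,.05])"
```

```text
position: [0.4682, 0.2634, 0.0985]
tool_rot: [-3.139, 0.163, -3.121]
grip_width: 0.0283
[-0.07  0.66 -0.84  2.03  0.94  0.75  0.08]
t 48.8 turn [0. 0. 0.] then shift [ 0.0081 -0.0003  0.0478] | shift now [ 0.0081 -0.0003  0.0478] n 2
```

```bash
python3 -m inch '[[0.004,0,0.024,0,0,0,1],[0.004,0,0.023,0,0,0,1],[0,0,0,0,0,0,1]]' |grep -E 'pos|rot|^force'; python3 -m inch '[[0.001,0,0.007,0,0,0,1],[0.001,0,0.006,0,0,0,1],[0,0,0,0,0,0,1]]' |grep -E 'pos|^force';python3 -m inch '[[0.001,0,0.006,0,0,0,1],[0.001,0,0.006,0,0,0,1],[0,0,0,0,0,0,1]]' |grep -E 'pos|^force';python3 -m inch '[[0.001,0,0.006,0,0,0,1],[0.001,0,0.006,0,0,0,1],[0,0,0,0,0,0,1]]' |grep -E 'pos|^force|width'
```

```text
position: [0.4703, 0.2628, 0.0514]
tool_rot: [-3.14, 0.162, -3.124]
force: [0.3, -0.3, -0.3]
position: [0.4718, 0.264, 0.0406]
force: [1.9, 0.2, 4.9]
position: [0.4715, 0.2639, 0.0283]
force: [1.2, 1.1, 4.4]
position: [0.4712, 0.2637, 0.0158]
force: [0.5, 0.8, 3.1]
grip_width: 0.0282
```

Now release, then go for the last plate.

```bash
python3 -m inch '[[0,0,0,0,0,0,0.58],[0,0,0,0,0,0,0.58],[0,0,0,0,0,0,0.58],[0,0,0,0,0,0,0.58]]'|grep -E 'width|pos'; python3 -m inch '[[-0.002,0,-0.01,0,0,0,0.58],[-0.007,0,-0.035,0,0,0,0.58],[-0.007,0,-0.04,0,0,0,0.58],[-0.006,0,-0.04,0,0,0,0.45]]'|grep -E pos; python3 -m inch '[[0,0,0,0,0.08,0.1,0.45],[0,0,0,0,0.08,0.1,0.45],[0,0,0,0,0,0,0.45]]'|grep rot
python3 - <<'E'
from h import *
for n in('top','side'):
    im=snap(n,None); print([(round(r['score'],2),r['xy'],onz(n,r['xy'],.002).round(3)[:2]) for r in landmark_of('plate_1',n)])
need(nest(-19,-63,145),[3.1416,0,2.9596])
E
```

```text
position: [0.4707, 0.2634, 0.0154]
grip_width: 0.036
position: [0.4713, 0.2637, 0.1441]
tool_rot: [3.124, 0.001, 2.956]
[(0.83, [191.7, 278.0], array([0.502, 0.222])), (0.81, [173.9, 275.6], array([0.508, 0.269])), (0.81, [481.6, 312.0], array([ 0.409, -0.52 ])), (0.74, [317.9, 282.3], array([ 0.488, -0.105])), (0.7, [206.6, 275.9], array([0.507, 0.183]))]
[(0.68, [272.4, 201.9], array([0.507, 0.216])), (0.59, [276.9, 208.4], array([0.516, 0.173])), (0.55, [330.1, 217.0], array([0.652, 0.098])), (0.49, [269.6, 195.1], array([0.503, 0.262])), (0.43, [280.0, 248.4], array([ 0.503, -0.044]))]
t 51.2 turn [0.016 0.004 0.005] then shift [-0.0669 -0.3633 -0.0028] | shift now [-0.065  -0.3636 -0.0083] n 9
```

```bash
python3 -m inch '[[-0.007,-0.04,0,0.016,0.004,0.004,0.45],[-0.007,-0.04,0,0,0,0,0.45],[-0.007,-0.04,0,0,0,0,0.45],[-0.007,-0.04,0,0,0,0,0.45],[-0.007,-0.04,0,0,0,0,0.45]]' >/dev/null; python3 -m inch '[[-0.008,-0.04,0,0,0,0,0.45],[-0.008,-0.04,0,0,0,0,0.45],[-0.008,-0.04,0,0,0,0,0.45],[-0.008,-0.042,0,0,0,0,0.45],[0,0,0,0,0,0,0.45]]'|grep -E pos; python3 -c "
from h import *
need(nest(-19,-63,58),[3.1416,0,2.9596])"
```

```text
position: [0.4707, -0.1095, 0.1409]
t 52.2 turn [-0.003 -0.002 -0.006] then shift [0.0002 0.0039 0.0829] | shift now [0.0001 0.0042 0.0829] n 2
```

```bash
python3 -m inch '[[0,0.004,0.03,0,0,-0.006,0.45],[0,0,0.03,0,0,0,0.45],[0,0,0.019,0,0,0,0.45],[0,0,0.003,0,0,0,0.45],[0,0,0,0,0,0,1]]' 60 |grep -E 'pos|^force'; python3 -m inch '[[0,0,0,0,0,0,1],[0,0,0,0,0,0,1],[0,0,0,0,0,0,1],[0,0,0,0,0,0,1]]'|grep -E 'width|finger|pos'; python3 -m inch '[[0,0,-0.02,0,0,0,1],[0,0,-0.03,0,0,0,1],[0,0,-0.03,0,0,0,1],[0,0,-0.03,0,0,0,1],[0,0,0,0,0,0,1]]'; python3 -m inch '[[0,0,0,0,0,-0.1,1],[0,0,0,0,0,-0.1,1],[0,0,0,0,0,0,1]]' |grep -E 'pos|rot'; python3 -c "
from h import *
need([.468,.298,.15],[3.1416,0,-3.12])
tray()"
```

```text
position: [0.4714, -0.1007, 0.0595]
force: [-17.0, -28.3, 18.8]
position: [0.471, -0.1031, 0.0603]
grip_width: 0.0282
finger_force: 59.0
clock: 53.65
position: [0.4741, -0.1003, 0.1736]
tool_rot: [-3.141, 0.004, 2.964]
force: [0.4, -0.6, -1.9]
grip_width: 0.0279
finger_force: 59.8
position: [0.4724, -0.1005, 0.1697]
tool_rot: [3.141, -0.001, -3.117]
t 54.0 turn [ 0.    -0.001  0.003] then shift [-0.0043  0.3985  0.0197] | shift now [-0.0055  0.3984  0.0197] n 9
tray floor 3888.0 [[0.584, 0.338], [0.581, 0.139], [0.437, 0.137], [0.439, 0.334]] ctr [0.51  0.237]
```

```bash
python3 -m inch '[[0,0.044,0,0,0,0,1],[0,0.044,0,0,0,0,1],[0,0.044,0,0,0,0,1],[0,0.044,0,0,0,0,1],[0,0.044,0,0,0,0,1]]' >/dev/null; python3 -m inch '[[0,0.044,0,0,0,0,1],[0,0.044,0,0,0,0,1],[-0.002,0.044,0.01,0,0,0,1],[-0.002,0.044,0.01,0,0,0,1],[0,0,0,0,0,0,1]]'|grep -E 'pos|rot|width'; python3 -m inch '[[0,0,0.03,0,-0.08,0,1],[0,0,0.02,0,-0.08,0,1],[0,0,0,0,0,0,1]]'|grep -E 'pos|rot|width'; python3 -c "
from h import *
print(telemetry.observe()['qpos'].round(2));need([.468,.298,.05])"
```

```text
position: [0.4654, 0.3017, 0.1491]
tool_rot: [3.138, -0.003, -3.116]
grip_width: 0.0281
position: [0.4669, 0.2949, 0.098]
tool_rot: [-3.14, 0.158, -3.119]
grip_width: 0.028
[-0.14  0.67 -0.82  1.99  0.92  0.77  0.07]
t 55.3 turn [0. 0. 0.] then shift [0.0064 0.0032 0.0476] | shift now [0.0064 0.0032 0.0476] n 2
```

```bash
python3 -m inch '[[0.004,0.003,0.024,0,0,0,1],[0.004,0,0.023,0,0,0,1],[0,0,0,0,0,0,1]]' |grep -E 'pos|rot|^force'; python3 -m inch '[[0.001,0,0.007,0,0,0,1],[0.001,0,0.006,0,0,0,1],[0,0,0,0,0,0,1]]' |grep -E 'pos|^force';python3 -m inch '[[0.001,0,0.006,0,0,0,1],[0.001,0,0.006,0,0,0,1],[0,0,0,0,0,0,1]]' |grep -E 'pos|^force';python3 -m inch '[[0.001,0,0.005,0,0,0,1],[0.001,0,0.005,0,0,0,1],[0,0,0,0,0,0,1]]' |grep -E 'pos|^force|width'
```

```text
position: [0.4684, 0.2977, 0.0507]
tool_rot: [-3.14, 0.155, -3.121]
force: [-0.1, 0.2, -1.6]
position: [0.4698, 0.2988, 0.0398]
force: [2.2, 0.4, 3.4]
position: [0.4693, 0.2988, 0.0274]
force: [0.2, 0.6, 3.4]
position: [0.4687, 0.2986, 0.017]
force: [-0.3, 0.0, 4.2]
grip_width: 0.0282
```

```bash
python3 -m inch '[[0,0,0,0,0,0,0.57],[0,0,0,0,0,0,0.57],[0,0,0,0,0,0,0.57],[0,0,0,0,0,0,0.57]]'|grep -E 'width|pos|^force'; python3 -m inch '[[-0.002,0,-0.01,0,0,0,0.57],[-0.007,0,-0.035,0,0,0,0.57],[-0.007,0,-0.04,0,0,0,0.57],[-0.006,0,-0.04,0,0,0,0.45]]'|grep -E pos; python3 -m inch '[[0,0,0,0,0.08,0.1,0.3],[0,0,0,0,0.08,0.1,0.3],[0,0,0,0,0,0,0.3]]'|grep rot
python3 - <<'E'
from h import *
for n in('top','side'):
    im=snap(n,None); print([(round(r['score'],2),r['xy'],onz(n,r['xy'],.002).round(3)[:2]) for r in landmark_of('plate_1',n)],[(round(r['score'],2),r['xy']) for r in landmark_of('keeper_knob',n)])
print(proj('top',nest(-71,0,80)),proj('side',nest(-71,0,80)))
need(nest(-71,0,145),[3.1416,0,2.9596])
E
```

```text
position: [0.4684, 0.2984, 0.0165]
force: [-0.1, 0.0, -0.1]
grip_width: 0.037
position: [0.4698, 0.2984, 0.1453]
tool_rot: [3.125, -0.006, 2.959]
[(0.95, [161.1, 279.4], array([0.499, 0.302])), (0.77, [175.2, 277.4], array([0.504, 0.265])), (0.65, [209.0, 275.2], array([0.509, 0.177])), (0.63, [477.6, 310.9], array([ 0.412, -0.51 ])), (0.6, [191.7, 275.7], array([0.508, 0.222])), (0.59, [409.5, 241.2], array([ 0.591, -0.342]))] [(0.33, [300.6, 262.4])]
[(0.73, [271.3, 187.0], array([0.513, 0.318])), (0.69, [276.4, 200.9], array([0.519, 0.22 ])), (0.67, [255.0, 398.3], array([ 0.416, -0.513])), (0.64, [267.5, 192.7], array([0.498, 0.28 ])), (0.39, [275.4, 211.8], array([0.51 , 0.153]))] [(0.93, [246.7, 219.1])]
[287.8143422  305.77303064] [247.81541745 220.4472665 ]
t 57.9 turn [ 0.016 -0.003  0.008] then shift [-0.0227 -0.3343 -0.0016] | shift now [-0.0202 -0.3344 -0.0069] n 8
```

All four plates lie in the tray. Next I go to the keeper knob.

```bash
python3 -m inch '[[-0.003,-0.042,0,0.016,-0.003,0.008,0.3],[-0.003,-0.042,0,0,0,0,0.3],[-0.003,-0.042,0,0,0,0,0.3],[-0.003,-0.042,0,0,0,0,0.3],[-0.003,-0.042,0,0,0,0,0.3]]' >/dev/null; python3 -m inch '[[-0.003,-0.042,0,0,0,0,0.3],[-0.003,-0.042,0,0,0,0,0.3],[-0.002,-0.04,0,0,0,0,0.3],[0,0,0.02,0,0,0,0.3],[0,0,0,0,0,0,0.3]]'|grep -E pos; python3 -c "
from h import *
need(nest(-71,0,68),[3.1416,0,2.9596])"
```

```text
position: [0.4306, -0.0351, 0.1216]
t 58.9 turn [-0.001 -0.002 -0.004] then shift [-0.0007  0.001   0.0536] | shift now [-0.0008  0.0011  0.0536] n 2
```

```bash
python3 -m inch '[[0,0.001,0.03,0,0,0,0.3],[0,0,0.023,0,0,0,0.3],[0,0,0,0,0,0,0.3],[0,0,0,0,0,0,1],[0,0,0,0,0,0,1]]' 40|grep pos;python3 -m inch '[[0,0,0,0,0,0,1],[0,0,0,0,0,0,1],[0,0,0,0,0,0,1]]'; python3 -m inch '[[-0.01,0,0,0,0,0,1],[-0.012,0,0,0,0,0,1],[-0.012,0,0,0,0,0,1],[-0.011,0,0,0,0,0,1],[-0.003,0,0,0,0,0,1]]'; python3 -m inch '[[0,0,0,0,0,0,1],[0,0,0,0,0,0,0.3],[0,0,0,0,0,0,0.3],[0,0,0,0,0,0,0.3]]'|grep -E 'pos|force';  python3 -m inch '[[0,0,-0.03,0,0,0,0.3],[0,0,-0.045,0,0,0,0.3],[0,0,-0.045,0,0,0,0.3],[0,0,-0.045,0,0,0,0.3],[0,0,0,0,0,0,0.3]]' | grep pos
python3 - <<'E'
from h import *
a=snap('side',None)
print([(round(r['score'],2),r['xy']) for r in landmark_of('keeper_knob','side')],[proj('side',nest(-26-d,0,80)) for d in(0,8)])
E
```

```text
position: [0.4325, -0.0325, 0.0709]
clock: 59.7
position: [0.4323, -0.0351, 0.071]
tool_rot: [-3.138, 0.001, 2.955]
force: [-2.9, -11.4, 18.9]
grip_width: 0.018
finger_force: 38.5
clock: 60.2
position: [0.4781, -0.0438, 0.0705]
tool_rot: [-3.138, -0.003, 2.954]
force: [-26.7, -6.3, 33.8]
grip_width: 0.0181
finger_force: 41.0
position: [0.4794, -0.0419, 0.0701]
force: [-0.4, -0.0, -0.7]
finger_force: 0.0
position: [0.4813, -0.0414, 0.2395]
[(0.28, [270.9, 193.7])] [array([266.9824739 , 220.60522376]), array([263.57468913, 220.57713993])]
```

```bash
python3 -m inch '[[0,-0.04,-0.03,0,0,0,0.3],[0,-0.04,-0.03,0,0,0,0.3],[0,-0.04,-0.03,0,0,0,0.3],[0,0,-0.03,0,0,0,0.3],[0,0,0,0,0,0,0.3]]' | grep pos
python3 - <<'E'
from h import *
t=grab_frame('top');
ex=lambda n,ks:[print(n,k,[(round(r['score'],2),r['xy'],onz(n,r['xy'],z)[:2].round(3).tolist()) for r in landmark_of(k,n)[:m]]) for k,z,m in ks]
ex('top',[('bushing_1',.01,5),('scoop',0,1),('bin',0,1),('tray',0,1),('keeper_knob',.08,1)])
s=grab_frame('side')
ex('side',[('keeper_knob',.08,1),('bushing_1',.01,5),('scoop',0,1),('bin',0,1),('tray',0,1)])
a=cv2.resize(t[230:360,120:460],(800,306)); b=cv2.resize(s[170:370,190:440],(367,294)); c=cv2.resize(s[170:290,200:330],(318,294))
cv2.imwrite('pics/fin.png',np.vstack([a,np.hstack([b,c,np.zeros((294,115,3),np.uint8)])])[:,:,::-1])
E
```

```text
position: [0.4579, -0.1609, 0.3565]
top bushing_1 [(0.63, [422.5, 321.4], [0.387, -0.368]), (0.58, [416.9, 306.1], [0.426, -0.355]), (0.53, [437.7, 315.0], [0.403, -0.407]), (0.4, [297.7, 263.3], [0.537, -0.053])]
top scoop [(0.72, [417.2, 306.0], [0.425, -0.358])]
top bin [(0.9, [414.2, 307.4], [0.422, -0.35])]
top tray [(0.63, [182.4, 273.2], [0.515, 0.247])]
top keeper_knob [(0.54, [295.0, 286.0], [0.479, -0.052])]
side keeper_knob [(0.7, [268.4, 218.1], [0.48, -0.03])]
side bushing_1 [(0.55, [241.5, 311.3], [0.403, -0.287]), (0.5, [256.8, 327.9], [0.43, -0.344]), (0.43, [337.5, 321.6], [0.585, -0.351])]
side scoop [(0.83, [341.2, 322.0], [0.595, -0.341])]
side bin [(0.96, [249.5, 335.4], [0.415, -0.352])]
side tray [(0.82, [274.7, 200.9], [0.514, 0.225])]
```

View pics/fin.png

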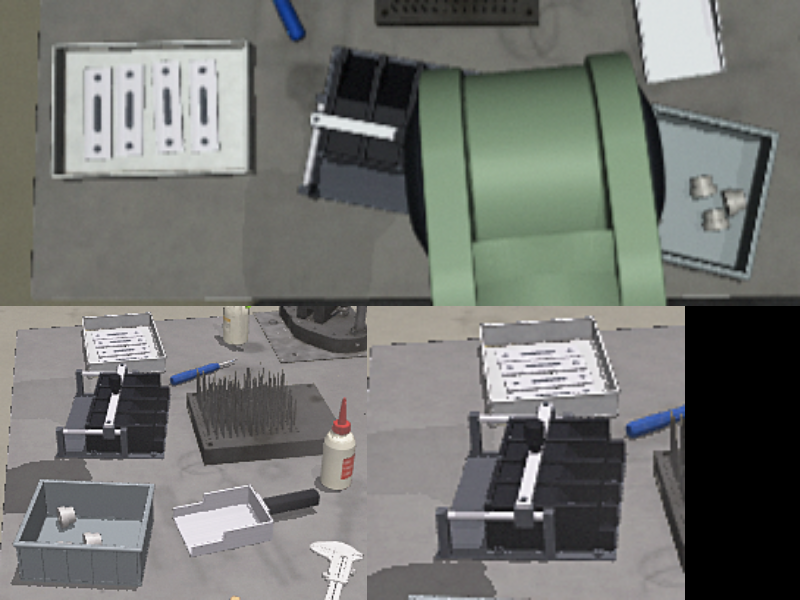

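The picture shows four plates flat in the tray, the keeper home over empty pockets, the scoop empty and level, and the bushings in the bin: three from the top, the fourth from the side.

```bash
python3 -c "
from workcell import bot
print(bot.job_done())"
```

```text
the job is handed in; nothing more can be done
None
```

I handed the job in at about 61 s on the clock: four plates flat in the tray, the keeper home over the empty pockets, four bushings in the bin and the empty scoop level on the bench; the call returned no verdict.

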